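Fetch the green tin from the blocked drawer

TASK

The mate cup and the sugar jar stand in the way of the half-open drawer: first stand both upright on the wooden tray, then pull the drawer all the way out to its stop, without running it into either of them. Take the green-lidded tin out, stand it in the middle of the round wooden coaster and leave the yellow-lidded tin standing in the drawer. Then push the drawer fully shut and put the cup back in the middle of its round red mat and the jar back in the middle of its square cork mat, everything upright.

Things in the scene. Friction and masses are not known exactly. Their poses are not given: they have to be found in the camera images.
- cup: Black silicone mate cup, open at the top, round, 88 mm tall, outside diameter 66 mm from 35 mm up to the rim (narrower, 52 mm, at the foot), wall 5 mm, 160 g. Origin: centre of its underside, z up. At the start it stands on the red mat in front of the drawer.
- jar: Glass sugar jar, white cubes inside, hinged glass lid clipped shut (one rigid piece), 64 mm diameter, 98 mm tall, 340 g. A steel hinge (+x side) and clip (-x side), 53 to 91 mm up, make it 77 mm wide along its x: grip it across its y (64 mm). Origin: centre of its underside, z up. Starts on the cork mat in front of the drawer, its x within 40 degrees of the chest's.
- green_tin: Round tin, aluminium body with green lid, 56 mm diameter, 50 mm tall, 130 g, standing in the drawer about half under the chest's top while the drawer is half open. Origin: centre of its underside, z up.
- yellow_tin: Round tin of the same size with yellow lid, standing in the drawer beside the green one; it stays there. The two may have swapped sides. Origin: centre of its underside, z up.
- cup_mat: Round red mat, 96 mm diameter, 3 mm thick, fixed on the table in front of the chest; the cup's place. It and the cork mat may have swapped sides. Origin: centre of its underside.
- jar_mat: Square cork mat, 90 x 90 mm, 3 mm thick, fixed on the table in front of the chest; the jar's place. Origin: centre of its underside.
- coaster: Round wooden coaster, 92 mm diameter, 10 mm thick, fixed on the table, on the left or on the right; the green tin's place. A steel vacuum flask (76 mm diameter, 244 mm tall, loose) stands about 130 mm beyond it in +x. Origin: centre of its underside.
- tray: Wooden tray on the opposite side from the coaster, fixed, 270 mm along its x by 170 mm along its y, inner floor 5 mm above the table, walls 8 mm thick and 18 mm high (27 mm at the dark grips in the middle of its two short sides). Cup and jar fit one behind the other along its x, 130 mm apart. Origin: centre of its underside.
- drawer: Shallow drawer. Slides 180 mm along its x, opens to -x, to a stop; friction 1.5 N. Origin: outer face of the white front panel (280 mm wide, top 73 mm up), mid width, table level. Steel bar handle, 10 mm thick, along y: centre at x -40 mm, 58 mm up, posts at y +-55 mm, pinch it from above. Inside: floor 14 mm over the table, x 14 to 233, y -119 to 119 mm, walls 50 mm high.
- chest: Low wooden chest, fixed, 260 mm deep (x), 280 wide (y), 85 high; cactus and straw stand at the back of its top. Same axes as the drawer. Origin: at table level, middle of its front opening (the body runs from x = 0 to 0.260). The drawer's origin lies at x = -0.014 of this frame when shut, -0.194 fully open, about -0.107 at the start.

How it is judged:
By the outcome, as a careful person would: the job done as asked, in the order asked, and still so for the second after the job is handed in, with the robot touching nothing.
It also fails if it takes over 141 s, if anything falls off the work surface, if the arm or the gripper's body presses on something with over 40 N, if the wrist force passes 120 N, or if a joint passes its speed limit or range.

ROBOT

A 6-joint arm with a two-finger parallel gripper is mounted at the origin on the work surface. World frame = base frame: x ahead of the robot, y to its left, z up, the work surface at z = 0. Lengths are in mm, angles in rad, forces in N, time in s.
With the tool pointing down it reaches from about 275 to 1000 mm from the base axis. Payload 8.4 kg.
Tool frame: the origin (TCP) lies at the very end of the fingers, on their centre line; the grasp point (between the pads) lies 19 mm behind it; x points along the fingers, y is the direction in which the jaws open and shut, and the axes are right-handed (so a half turn about x gives the same grasp; the last joint's range is limited). The gripper opens to 85 mm and grips with 20 to 120 N. Pads are 22 mm wide; open, the fingers measure 114 mm over their backs; the gripper's body (76 mm by 85 mm) begins 54 mm behind the grasp point. The pads swing forward as they close: fully open they stand 13 mm farther back than shut.
Start: joints at [1.191, 0.353, 1.633, -0, 1.155, -0.002], TCP at [230.547, 580.927, 231.281] pointing down, gripper open.
Joint ranges: [-2.63, 2.63], [-0.92, 2.1], [0.06, 2.66], [-1.3, 4.44], [0, 2.69], [-3.02, 3.02]. Speed limits (rad/s): [2.22, 2.22, 2.79, 3.14, 3.14, 3.14].

INTERFACE

Orientations are given as [roll, pitch, yaw] about the fixed x, y, z axes, in that order (R = Rz(yaw) Ry(pitch) Rx(roll)).
In Python, from rig import r, grab_frame, camera_params, sign_off gives the robot as it stands.
- The arm moves only by the tool drive_tool, never from a script. Its argument "rows" is one flat list of numbers, 7 for each row, row after row: the shift along the tool's x, y, z in mm, then the turn, a rotation vector about the tool's x, y, z in degrees, then the opening in per cent of the stroke, from 0 (shut) to 100 (fully open). In form: [x, y, z, rx, ry, rz, fingers, x, y, z, rx, ry, rz, fingers, ...]. A call has 1 to 10 rows; each row is the pose to reach, as a shift and turn from the pose measured when the call began, along the tool's axes at that moment; what a row does not reach only later rows make up. A row lasts 1/8 s, in which the tool goes at most 62.5 mm and 10.7 degrees, less where a joint would pass 70% of its speed; a pose out of reach is approached as far as the arm can. A call with a gripper value outside its range is refused whole. The fingers move at their own pace and stop on an object; "newtons" is the grip in N (left out, the last holds). Time passes only in rows, so rows that repeat a pose let the fingers close. It gives the time, the measured TCP pose, the force and the opening at its end, in the units of the state.
- r.sense(): the state, without advancing time (a new reading comes with each control period).
- grab_frame(name): name is "side" or "top" or "wrist"; returns the picture (480x640x3 uint8, red, green, blue); there is no depth.
- camera_params(name): a dict with "vertical_fov" (degrees; the focal length in pixels is half the picture's height over the tangent of half this angle, whatever the lens; pixels are square), "cx", "cy" (the principal point, pixels), "k1" (the pictures are not rectified: a ray, as slopes to the right and down, at radius r is drawn at 1 + k1 r^2 times it, then the intrinsics apply), "pose" (4x4, takes a point from camera to world coordinates); the wrist camera has in their place "tool_from_camera" (4x4, takes a point from camera to tool coordinates, whose origin is the TCP and whose axes are the tool frame's). Camera axes: x right, y down, z forward; pixel columns grow to the right and rows downward; lengths in mm; the calibration is good to about 2 mm. A picture is of the moment at which its call begins: read the wrist's pose just before it. camera_params takes no time and is no camera call.
- sign_off(): hands the job in, once; it reports no verdict.
The state is a dict: "clock": time; "qpos": joint angles; "qvel": joint speeds; "joint_efforts": joint torques, N m; "eef_pos": TCP position; "tcp_rot": TCP orientation; "contact_force": force on the tool from outside, world axes, zero at the start; "wrist_torque": the same for the moment, N m; "opening": opening from 0.0 (shut) to 1.0 (fully open).
Only numpy, scipy, OpenCV 4.12 (cv2) and the standard library are available. Lean on these libraries where they do the work, as an engineer would, in place of code of your own. Each camera call takes 0.05 s, during which the arm holds its last target.

## Working session

There is one attempt and no reset: what is moved stays moved. The work goes in short steps, Python scripts to look and compute and a tool call to move; the robot and the scene stay as the last step left them, time stands still between calls to the robot, and variables do not carry over. Pictures are saved under pics/ and viewed, and the job is handed in when it is done.

Besides the shell and the picture viewer there is one more tool, called as a command line: name --argument value ..., lists and objects as JSON in quotes. drive_tool: Moves the arm, as the interface text tells. Its arguments: {"type":"object","properties":{"rows":{"type":"array","items":{"type":"number"}},"newtons":{"type":"number"}},"required":["rows"]}

```bash
ls -la; mkdir -p pics
python3 - <<'E'
from rig import r, grab_frame, camera_params
import cv2
print(r.sense())
for n in ["side","top","wrist"]:
    im=grab_frame(n); cv2.imwrite(f"pics/{n}0.png",im[:,:,::-1]); print(n,camera_params(n))
E
```

```text
total 12
drwxr-xr-x  3 agent agent 4096 Dec  6 23:08 .
drwxr-xr-x 23 root  root  4096 Dec  6 23:08 ..
drwxr-xr-x  2 agent agent 4096 Dec  6 23:08 pics
{'clock': 0.0, 'qpos': array([ 1.19061287e+00,  3.53612967e-01,  1.63415801e+00, -1.38296226e-05,
        1.15516184e+00, -2.41913241e-03]), 'qvel': array([ 0.00217007, -0.00167952,  0.00084708, -0.0011506 , -0.00082149,
       -0.0015287 ]), 'joint_efforts': array([-1.61737629e-03, -6.05244255e+01, -3.42066872e+01, -2.41900416e-04,
        9.39807971e-03,  5.01442616e-05]), 'eef_pos': array([230.3659192 , 580.48501905, 230.57342159]), 'tcp_rot': array([-1.56378057,  1.5694561 , -1.9415393 ]), 'contact_force': array([0.39426685, 0.24238649, 0.19320846]), 'wrist_torque': array([-0.00335076, -0.00556811, -0.02117124]), 'opening': 1.003622157525675}
side {'vertical_fov': 45.48257828813267, 'cx': 318.2823715315253, 'cy': 250.7176367952461, 'k1': -0.0689003287847129, 'pose': array([[ 8.43524875e-01, -3.62177787e-01,  3.96601862e-01,
         1.03118416e+02],
       [-5.36733465e-01, -5.41533537e-01,  6.47038341e-01,
        -7.96943835e+02]
[... 427 characters left out ...]
,  3.52931891e-03,
         1.66974429e+00],
       [-1.28076591e-03, -1.07895579e-01, -9.94161407e-01,
         1.19392618e+03],
       [ 0.00000000e+00,  0.00000000e+00,  0.00000000e+00,
         1.00000000e+00]])}
wrist {'vertical_fov': 67.0337867634818, 'cx': 319.41534098279544, 'cy': 243.12291596708317, 'k1': -0.058229157911755244, 'tool_from_camera': array([[ 1.23596990e-03, -3.01746223e-01,  9.53387481e-01,
        -1.43219214e+02],
       [ 9.99999191e-01,  6.59857819e-04, -1.08755288e-03,
        -5.18757336e-01],
       [-3.00935211e-04,  9.53388054e-01,  3.01746794e-01,
        -7.57194225e+01],
       [ 0.00000000e+00,  0.00000000e+00,  0.00000000e+00,
         1.00000000e+00]])}
```

View pics/top0.png

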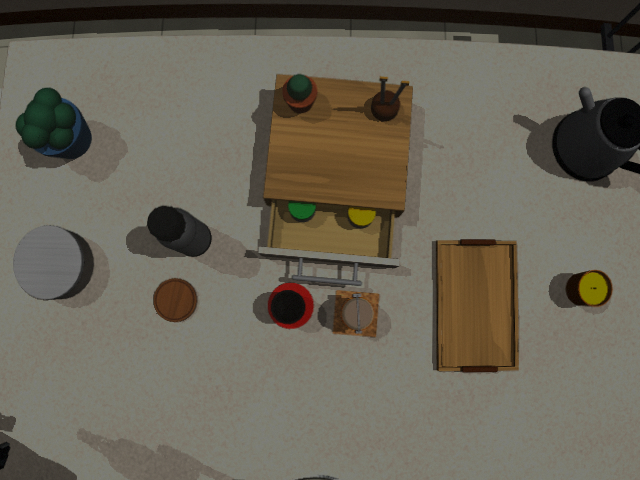

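View pics/side0.png

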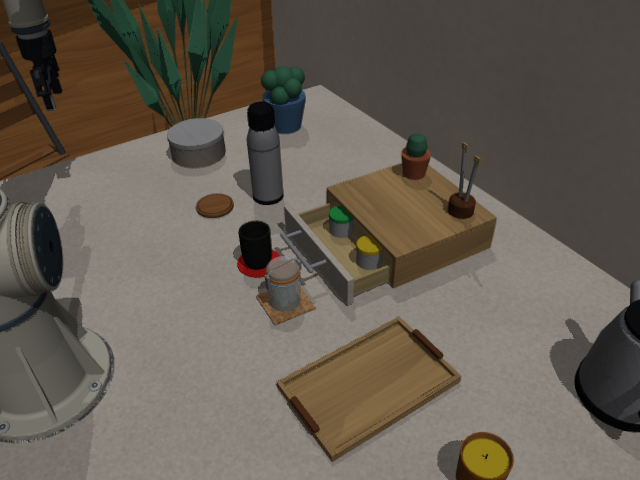

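View pics/wrist0.png

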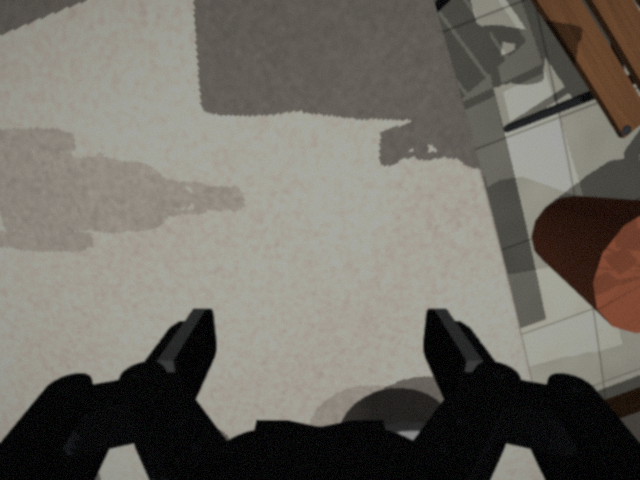

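The top view shows the coaster on the left at (175,299), the tray on the right at (477,305), the cup at (290,306) and the jar at (356,313). The green tin is at (301,207) and the yellow one at (361,215). I'll write helpers and enlarge.

```bash
cat > h.py <<'E'
import numpy as np, cv2
from scipy.spatial.transform import Rotation as R
from rig import r, grab_frame, camera_params
def cam(n, s=None):
    c=camera_params(n); f=240/np.tan(np.radians(c["vertical_fov"])/2)
    K=np.array([[f,0,c["cx"]],[0,f,c["cy"]],[0,0,1]]); D=np.array([c["k1"],0,0,0.])
    if n=="wrist":
        s=s or r.sense(); T=tool(s)@c["tool_from_camera"]
    else: T=c["pose"]
    return K,D,T
def tool(s):
    T=np.eye(4); T[:3,:3]=R.from_euler("xyz",s["tcp_rot"]).as_matrix(); T[:3,3]=s["eef_pos"]; return T
def px(n,uv,z,s=None):
    K,D,T=cam(n,s); uv=np.array(uv,float).reshape(-1,1,2)
    q=cv2.undistortPoints(uv,K,D).reshape(-1,2)
    d=np.c_[q,np.ones(len(q))]@T[:3,:3].T; o=T[:3,3]
    return o+d*((np.array(z)-o[2])/d[:,2])[:,None]
def proj(n,P,s=None):
    K,D,T=cam(n,s); Ti=np.linalg.inv(T)
    return cv2.projectPoints(np.array(P,float).reshape(-1,1,3),cv2.Rodrigues(Ti[:3,:3])[0],Ti[:3,3],K,D)[0].reshape(-1,2)
def snap(n,name):
    s=r.sense(); im=grab_frame(n); cv2.imwrite(f"pics/{name}.png",im[:,:,::-1]); return s,im
def crop(src,out,x,y,w,h,k):
    im=cv2.imread(f"pics/{src}.png")[y:y+h,x:x+w]; cv2.imwrite(f"pics/{out}.png",cv2.resize(im,None,fx=k,fy=k,interpolation=cv2.INTER_CUBIC))
E
python3 - <<'E'
from h import *
crop("top0","c1",250,180,160,170,3.5)
crop("top0","c2",420,225,120,160,3.5)
crop("top0","c3",130,190,120,150,4)
crop("top0","c4",250,60,180,150,4)
E
```

```text
(no output)
```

View pics/c1.png

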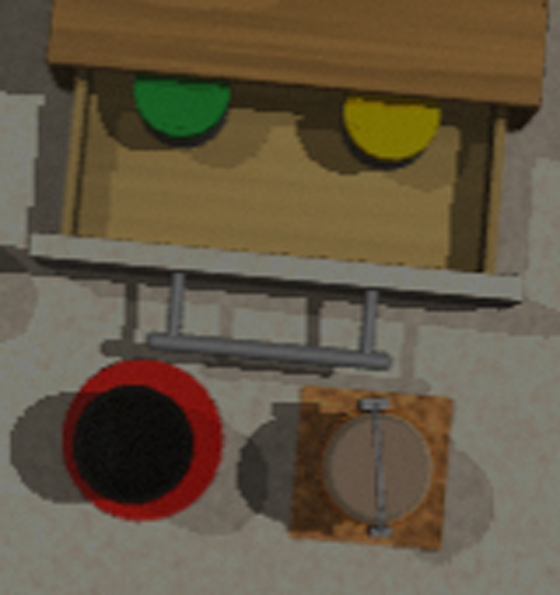

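View pics/c2.png

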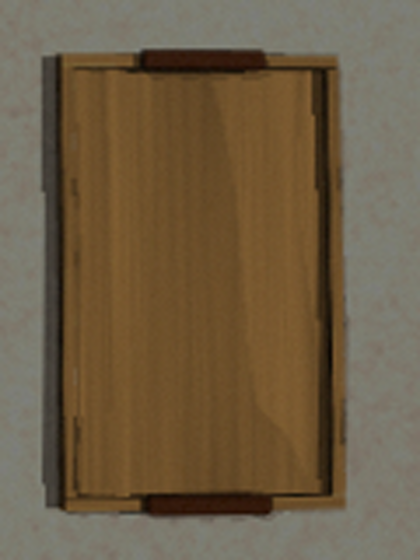

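View pics/c3.png

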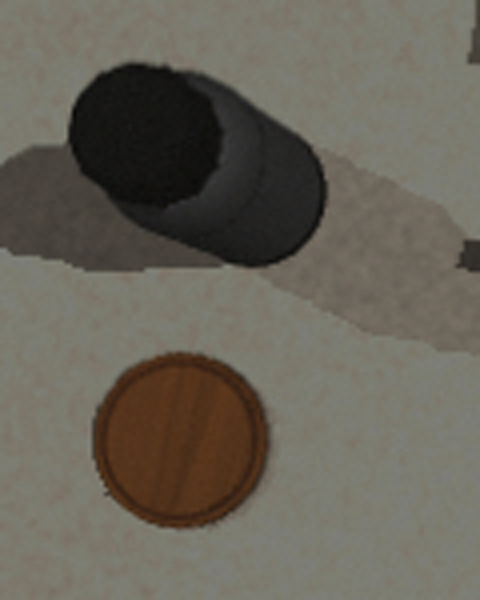

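View pics/c4.png

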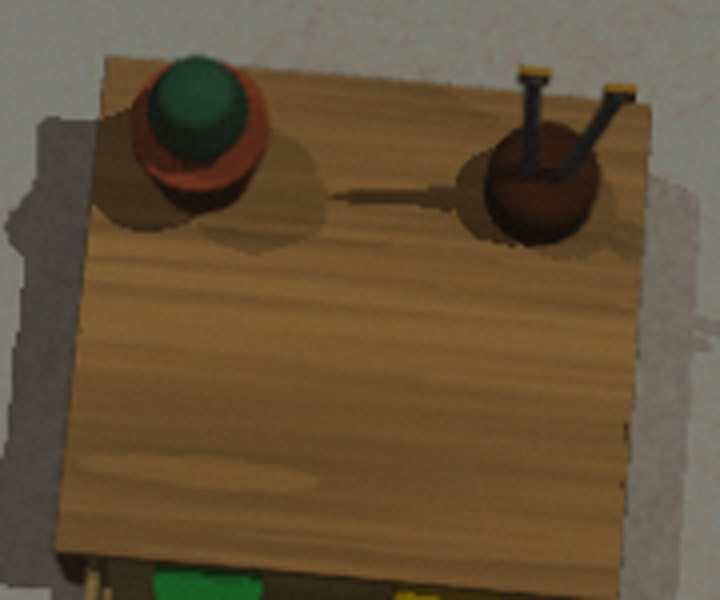

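Run:
```python
from h import *
np.set_printoptions(precision=1,suppress=True)
def c(n,pts,off,k,z):
    p=(np.array(pts,float)+.5)/k-.5+np.array(off); w=px("top",p,[z]*len(p)); print(n,w[:,:2].tolist() if 0 else np.round(w[:,:2],1).tolist()); return w
o1=(250,180);o2=(420,225);o3=(130,190);o4=(250,60)
c("cup",[(133,444),(72,444),(194,444),(133,385),(133,503)],o1,3.5,91)
c("cupmat",[(143,440),(64,440),(222,440),(143,360),(143,520)],o1,3.5,3)
c("jar",[(378,468),(325,468),(432,468),(374,404),(380,530)],o1,3.5,101)
w=c("cork",[(301,386),(454,400),(440,549),(290,537)],o1,3.5,3); print(w.mean(0))
c("handle",[(150,340),(390,361),(180,342),(372,360)],o1,3.5,63)
w=c("chestfront",[(50,66),(540,106)],o1,3.5,85); d=w[0]-w[1]; print(np.linalg.norm(d),np.degrees(np.arctan2(-d[0],d[1])),w.mean(0))
w=c("chestback",[(107,57),(650,104)],o4,4,85); d=w[0]-w[1]; print(np.linalg.norm(d),np.degrees(np.arctan2(-d[0],d[1])))
w=c("tray",[(62,54),(338,56),(345,508),(62,512)],o2,3.5,18);print(w.mean(0))
c("coaster",[(182,440),(94,440),(270,440),(182,352),(182,528)],o3,4,10)
c("flasktop",[(146,135)],o3,4,244)
c("tins",[(182,100),(392,122),(182,138),(392,160)],o1,3.5,64)
```

```text
cup [[474.7, 61.2], [473.9, 94.7], [475.4, 27.8], [507.0, 62.0], [442.5, 60.4]]
cupmat [[477.0, 60.1], [475.9, 106.9], [478.0, 13.4], [524.3, 61.3], [429.9, 59.0]]
jar [[464.5, -72.4], [463.9, -43.7], [465.0, -101.7], [499.1, -69.7], [431.0, -74.0]]
cork [[510.8, -32.6], [504.3, -123.5], [416.3, -116.4], [421.8, -27.8]]
[463.3 -75.1   3. ]
handle [[533.3, 54.6], [524.2, -80.8], [532.5, 37.7], [524.6, -70.6]]
chestfront [[684.7, 113.8], [667.8, -161.8]]
276.09315893720094 -3.516926787991784 [676.3 -24.   85. ]
chestback [[944.3, 97.9], [925.6, -179.4]]
277.9261037719108 -3.850561122339021
tray [[617.5, -241.8], [619.9, -410.7], [351.0, -413.9], [348.5, -243.3]]
[ 484.2 -327.5   18. ]
coaster [[482.6, 300.4], [481.2, 347.2], [483.9, 253.9], [528.4, 302.3], [437.1, 298.6]]
flasktop [[609.6, 262.7]]
tins [[670.4, 39.9], [660.2, -80.1], [648.5, 39.3], [638.3, -80.4]]
```

```bash
cat >> h.py <<'E'
def yaw(s=None):
    T=tool(s or r.sense()); return np.degrees(np.arctan2(T[1,1],T[0,1]))
def plan(pts, s=None):
    """pts: list of (x,y,z,jawyaw deg) -> shift/turn in current tool frame"""
    s=s or r.sense(); T=tool(s)
    print("tcp",np.round(s["eef_pos"],1),"jaw",round(yaw(s),1),"q",np.round(s["qpos"],2),"t",round(s["clock"],2),"F",np.round(s["contact_force"],1),"op",round(s["opening"],3))
    for x,y,z,a in pts:
        d=T[:3,:3].T@(np.array([x,y,z])-s["eef_pos"])
        ty=np.array([np.cos(np.radians(a)),np.sin(np.radians(a)),0]); tx=np.array([0,0,-1.])
        G=np.c_[tx,ty,np.cross(tx,ty)]
        rv=np.degrees(R.from_matrix(T[:3,:3].T@G).as_rotvec())
        print((x,y,z,a),"->",np.round(d,1),np.round(rv,1))
E
python3 - <<'E'
from h import *
print(tool(r.sense()).round(3)); print(proj("top",[[610,263,0]]))
plan([(464.7,-72,230,93.6),(464.7,-72,170,93.6),(464.7,-72,46,93.6)])
E
```

```text
[[-0.00000e+00  3.69000e-01  9.29000e-01  2.30428e+02]
 [-1.00000e-03  9.29000e-01 -3.69000e-01  5.80591e+02]
 [-1.00000e+00 -1.00000e-03 -0.00000e+00  2.30748e+02]
 [ 0.00000e+00  0.00000e+00  0.00000e+00  1.00000e+00]]
[[196.28354928 239.65975008]]
tcp [230.4 580.6 230.7] jaw 68.3 q [ 1.19  0.35  1.63  0.    1.16 -0.  ] t 0.15 F [ 0.4  0.1 -0.1] op 0.997
(464.7, -72, 230, 93.6) -> [   1.3 -520.1  458.5] [-25.3  -0.    0.1]
(464.7, -72, 170, 93.6) -> [  61.3 -520.1  458.5] [-25.3  -0.    0.1]
(464.7, -72, 46, 93.6) -> [ 185.3 -519.9  458.5] [-25.3  -0.    0.1]
```

drive_tool --rows '[0, -130, 115, -6, 0, 0, 100, 0, -173, 153, -9, 0, 0, 100, 0, -216, 190, -11, 0, 0, 100, 0, -260, 229, -13, 0, 0, 100, 0, -303, 267, -15, 0, 0, 100, 0, -347, 306, -17, 0, 0, 100, 0, -390, 344, -19, 0, 0, 100, 0, -433, 382, -21, 0, 0, 100, 0, -477, 420, -23, 0, 0, 100, 0, -520, 458, -25.3, 0, 0, 100]'

```text
clock: 1.4
eef_pos: [441.7, -9.5, 231.4]
tcp_rot: [-1.354, 1.57, -1.289]
contact_force: [0.6, 1.2, 1.0]
opening: 0.994
```

Run:
```python
from h import *
plan([(464.7,-72,230,93.6),(464.7,-72,150,93.6),(464.7,-72,46,93.6)])
```

```text
tcp [441.7  -9.5 231.4] jaw 93.7 q [-0.02  0.06  2.01 -0.    1.07 -1.66] t 1.4 F [0.6 1.2 1. ] op 0.994
(464.7, -72, 230, 93.6) -> [  1.5 -63.8  18.9] [0.1 0.  0.1]
(464.7, -72, 150, 93.6) -> [ 81.5 -63.8  18.9] [0.1 0.  0.1]
(464.7, -72, 46, 93.6) -> [185.5 -63.7  18.9] [0.1 0.  0.1]
```

Move above the jar, down to z=150, and look with the wrist camera.

drive_tool --rows '[0, -40, 12, 0, 0, 0, 100, 20, -63.8, 18.9, 0, 0, 0, 100, 60, -63.8, 18.9, 0, 0, 0, 100, 60, -63.8, 18.9, 0, 0, 0, 100]'

```text
clock: 1.9
eef_pos: [462.4, -72.0, 169.3]
tcp_rot: [3.055, 1.565, 3.119]
contact_force: [0.6, 0.8, 0.7]
opening: 0.996
```

Run:
```python
from h import *
s,_=snap("wrist","w1")
plan([(464.7,-72,46,93.6)],s)
for n,P in dict(jar=[464.7,-72,101],jy1=[464.7,-104,60],cup=[474.7,61,91],cork=[463,-75,3]).items(): print(n,proj("wrist",[P],s))
```

```text
tcp [462.4 -72.  169.3] jaw 93.7 q [-0.16  0.19  2.02 -0.    0.94 -1.79] t 1.9 F [0.6 0.8 0.7] op 0.996
(464.7, -72, 46, 93.6) -> [123.3  -0.2   2.9] [ 0.1 -0.3 -0. ]
jar [[321.19130746 261.35181409]]
jy1 [[277.15064678 239.32521661]]
cup [[516.4803359  281.73299688]]
cork [[317.44023497 220.95970612]]
```

View pics/w1.png

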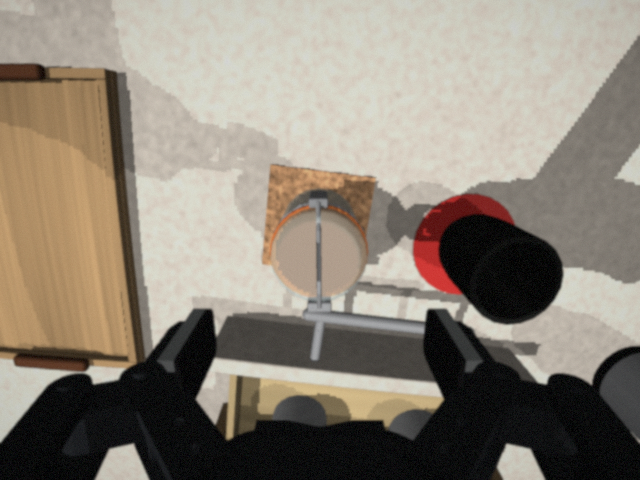

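Run:
```python
from h import *
s=r.sense()
for z in (85,91,96,101): print(z,px("wrist",[(319.5,252),(318,198),(318,303)],[z]*3,s)[:,:2].round(1).tolist(),px("top",[(357.6,313.4)],[z]).round(1))
for n,uv,z in [("cupmat l/r/top",[(414,244),(465,194)],3),("cork corners",[(271,164),(376,178),(263,265)],3),("cuprim",[(517,277),(560,270),(517,322)],91)]: print(n,px("wrist",uv,[z]*len(uv),s)[:,:2].round(1).tolist())
```

```text
85 [[466.0, -73.0], [429.8, -76.3], [503.8, -71.6]] [[464.2 -73.4  85. ]]
91 [[464.0, -73.2], [428.7, -76.4], [500.7, -71.8]] [[464.3 -73.   91. ]]
96 [[462.3, -73.3], [427.8, -76.4], [498.2, -71.9]] [[464.3 -72.7  96. ]]
101 [[460.6, -73.4], [426.9, -76.5], [495.7, -72.1]] [[464.4 -72.3 101. ]]
cupmat l/r/top [[480.7, 13.5], [432.4, 51.9]]
cork corners [[418.1, -117.3], [424.1, -27.4], [509.9, -122.3]]
cuprim [[473.2, 61.6], [466.4, 90.8], [507.3, 69.9]]
```

drive_tool --rows '[30, -1, 2, 0, 0, 0, 100, 60, -1, 2.5, 0, 0, 0, 100, 90, -1, 2.5, 0, 0, 0, 100, 110, -1, 2.5, 0, 0, 0, 100, 123, -1, 2.5, 0, 0, 0, 100, 123, -1, 2.5, 0, 0, 0, 100, 123, -1, 2.5, 0, 0, 0, 60, 123, -1, 2.5, 0, 0, 0, 60, 123, -1, 2.5, 0, 0, 0, 60, 123, -1, 2.5, 0, 0, 0, 60]' --newtons 40

```text
clock: 3.2
eef_pos: [466.7, -72.7, 49.1]
tcp_rot: [-2.753, 1.57, -2.688]
contact_force: [-0.4, 1.0, 5.5]
opening: 0.74
```

Run:
```python
from h import *
plan([(466.7,-72.7,110,93.6),(551,-327.5,110,90.5),(551,-327.5,52,90.5)])
```

```text
tcp [466.7 -72.7  49.1] jaw 93.7 q [-0.16  0.39  2.09 -0.    0.66 -1.79] t 3.2 F [-0.4  1.   5.5] op 0.74
(466.7, -72.7, 110, 93.6) -> [-60.9   0.   -0.1] [ 0.1 -0.1  0. ]
(551, -327.5, 110, 90.5) -> [ -60.8 -259.7   67.6] [ 3.2 -0.1  0. ]
(551, -327.5, 52, 90.5) -> [  -2.8 -259.7   67.6] [ 3.2 -0.1  0. ]
```

drive_tool --rows '[-15, 0, 0, 0, 0, 0, 60, -30, 0, 0, 0, 0, 0, 60, -45, 0, 0, 0, 0, 0, 60, -60, 0, 0, 0, 0, 0, 60, -60, 0, 0, 0, 0, 0, 60]'

```text
clock: 3.82
eef_pos: [467.7, -72.9, 110.6]
tcp_rot: [-0.526, 1.569, -0.462]
contact_force: [-0.5, 0.2, -3.9]
opening: 0.731
```

Run:
```python
from h import *
plan([(551,-327.5,110,90.5),(551,-327.5,52,90.5)])
s,im=snap("side","s1")
```

```text
tcp [467.7 -72.9 110.6] jaw 93.7 q [-0.16  0.28  2.06 -0.    0.8  -1.79] t 3.83 F [-0.5  0.2 -3.9] op 0.731
(551, -327.5, 110, 90.5) -> [   0.9 -259.5   66.6] [3.2 0.1 0.1]
(551, -327.5, 52, 90.5) -> [  58.9 -259.4   66.5] [3.2 0.1 0.1]
```

View pics/s1.png

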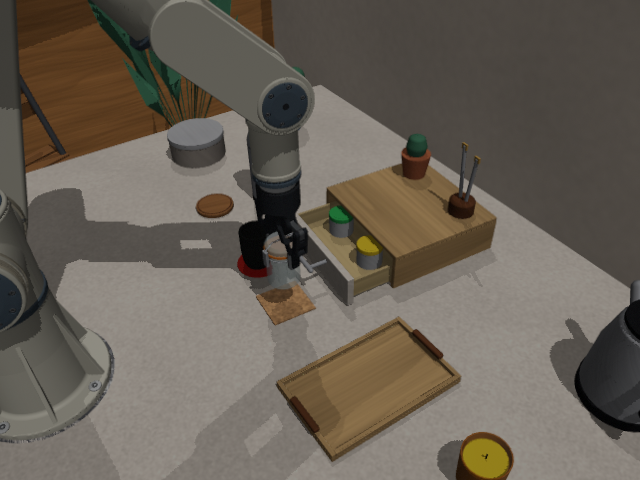

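drive_tool --rows '[0, -25, 0, 0, 0, 0, 60, 0, -60, 0, 0, 0, 0, 60, 0, -95, 8, 1, 0, 0, 60, 0, -130, 16, 1.5, 0, 0, 60, 0, -165, 30, 2, 0, 0, 60, 0, -200, 45, 2.5, 0, 0, 60, 0, -230, 58, 3, 0, 0, 60, 0, -250, 64, 3, 0, 0, 60, 0, -259.5, 66.5, 3.2, 0, 0, 60, 0, -259.5, 66.5, 3.2, 0, 0, 60]'

```text
clock: 5.12
eef_pos: [549.8, -327.2, 109.5]
tcp_rot: [-3.038, 1.57, -3.029]
contact_force: [0.1, 0.1, -3.8]
opening: 0.734
```

Run:
```python
from h import *
plan([(551,-327.5,110,90.5),(551,-327.5,52,90.5)])
```

```text
tcp [ 549.8 -327.2  109.5] jaw 90.5 q [-0.54  0.51  1.7  -0.    0.94 -2.12] t 5.12 F [ 0.1  0.1 -3.8] op 0.734
(551, -327.5, 110, 90.5) -> [-0.5 -0.3  1.2] [-0. -0.  0.]
(551, -327.5, 52, 90.5) -> [57.5 -0.3  1.2] [-0. -0.  0.]
```

drive_tool --rows '[20, 0, 0, 0, 0, 0, 60, 40, 0, 0, 0, 0, 0, 60, 50, 0, 0, 0, 0, 0, 60, 55, 0, 0, 0, 0, 0, 60, 57, 0, 0, 0, 0, 0, 60, 57.5, 0, 0, 0, 0, 0, 60, 57.5, 0, 0, 0, 0, 0, 60]'

```text
clock: 6.0
eef_pos: [549.1, -326.4, 54.2]
tcp_rot: [2.539, 1.569, 2.547]
contact_force: [-9.3, 7.5, 20.0]
opening: 0.735
```

Run:
```python
from h import *
s,im=snap("side","s2"); snap("wrist","w2"); crop("s2","s2c",270,230,220,210,3)
plan([(551,-327.5,54,90.5)])
```

```text
tcp [ 549.1 -326.4   54.2] jaw 90.5 q [-0.54  0.58  1.72  0.    0.84 -2.12] t 6.1 F [-9.8  7.1 21.8] op 0.738
(551, -327.5, 54, 90.5) -> [ 0.2 -1.1  1.9] [-0.  -0.1 -0.1]
```

View pics/s2c.png

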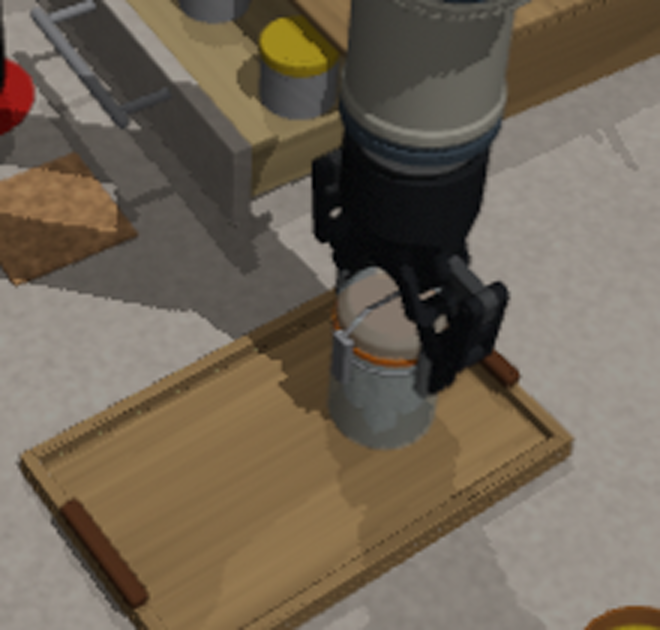

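View pics/w2.png

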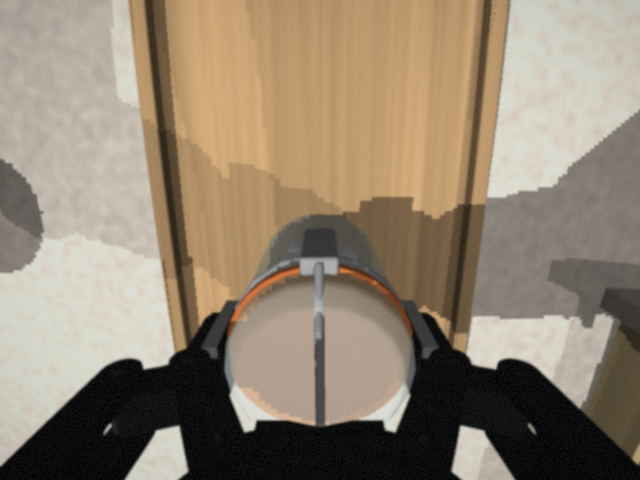

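drive_tool --rows '[-1, 0, 0, 0, 0, 0, 60, -1, 0, 0, 0, 0, 0, 100, -1, 0, 0, 0, 0, 0, 100, -1, 0, 0, 0, 0, 0, 100, -30, 0, 0, 0, 0, 0, 100, -70, 0, 0, 0, 0, 0, 100, -110, 0, 0, 0, 0, 0, 100, -120, 0, 0, 0, 0, 0, 100]'

```text
clock: 7.1
eef_pos: [550.7, -327.4, 177.0]
tcp_rot: [-0.482, 1.569, -0.474]
contact_force: [0.8, 0.4, 0.2]
opening: 1.003
```

Run:
```python
from h import *
plan([(472,61.5,173,90),(474.5,61.5,100,90),(474.5,61.5,46,90)])
snap("side","s3");
```

```text
tcp [ 550.7 -327.4  177. ] jaw 90.5 q [-0.54  0.43  1.65  0.    1.06 -2.12] t 7.1 F [0.8 0.4 0.2] op 1.003
(472, 61.5, 173, 90) -> [  3.5 389.6 -75.5] [0.5 0.1 0.1]
(474.5, 61.5, 100, 90) -> [ 76.5 389.6 -73.1] [0.5 0.1 0.1]
(474.5, 61.5, 46, 90) -> [130.5 389.7 -73.2] [0.5 0.1 0.1]
```

View pics/s3.png

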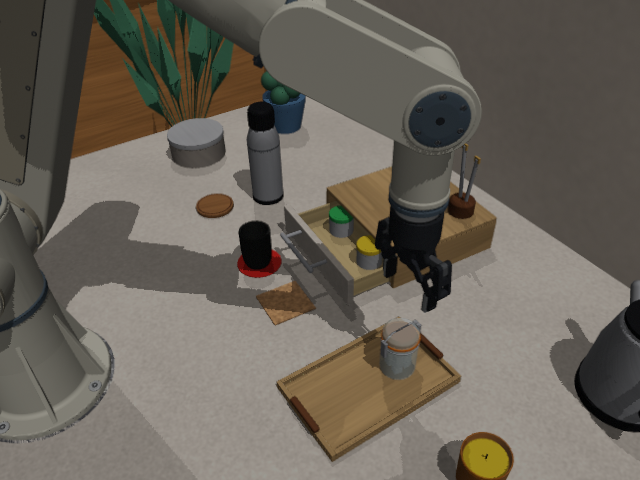

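The jar stands upright on the tray at (399,350). Next I'll move to the cup.

drive_tool --rows '[0, 45, -15, 0, 0, 0, 100, 0, 95, -32, 0, 0, 0, 100, 0, 145, -46, 0, 0, 0, 100, 0, 195, -60, 0, 0, 0, 100, 0, 245, -70, 0, 0, 0, 100, 0, 295, -75, 0, 0, 0, 100, 0, 345, -75, 0, 0, 0, 100, 0, 389.6, -74, 0, 0, 0, 100, 25, 389.6, -74, 0, 0, 0, 100, 25, 389.6, -74, 0, 0, 0, 100]'

```text
clock: 8.4
eef_pos: [471.1, 61.9, 149.1]
tcp_rot: [-2.791, 1.567, -2.782]
contact_force: [-0.7, -0.1, -0.4]
opening: 0.999
```

Run:
```python
from h import *
s,_=snap("wrist","w3")
plan([(475,61.5,100,90),(475,61.5,46,90)],s); print(proj("wrist",[(475,61.2,91)],s))
```

```text
tcp [471.1  61.9 149.1] jaw 90.6 q [ 0.13  0.23  2.02 -0.    0.9  -1.45] t 8.4 F [-0.7 -0.1 -0.4] op 0.999
(475, 61.5, 100, 90) -> [49.1 -0.4  4.1] [ 0.6 -0.2  0.1]
(475, 61.5, 46, 90) -> [103.1  -0.3   4.3] [ 0.6 -0.2  0.1]
[[320.43125503 269.62408241]]
```

View pics/w3.png

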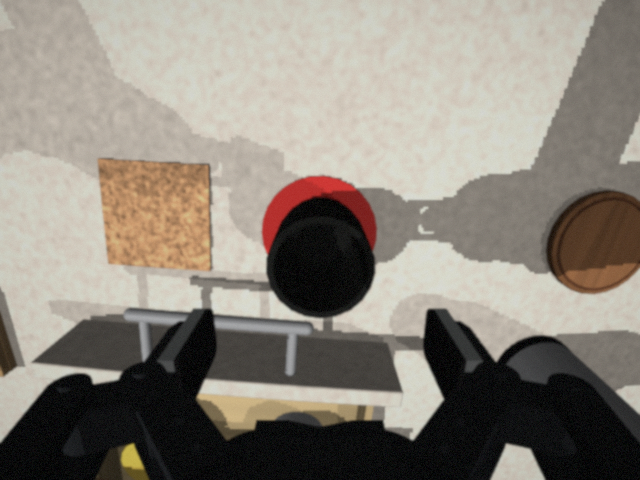

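drive_tool --rows '[25, 0, 4, 0.5, 0, 0, 100, 50, 0, 4, 0.5, 0, 0, 100, 75, 0, 4, 0.5, 0, 0, 100, 93, 0, 4, 0.5, 0, 0, 100, 101, 0, 4, 0.5, 0, 0, 100, 101, 0, 4, 0.5, 0, 0, 100, 101, 0, 4, 0.5, 0, 0, 60, 101, 0, 4, 0.5, 0, 0, 60, 101, 0, 4, 0.5, 0, 0, 60, 101, 0, 4, 0.5, 0, 0, 60]' --newtons 35

```text
clock: 9.7
eef_pos: [476.4, 61.5, 50.1]
tcp_rot: [-1.902, 1.57, -1.902]
contact_force: [-1.2, -0.6, 7.1]
opening: 0.774
```

drive_tool --rows '[-15, 0, 0, 0, 0, 0, 60, -35, 0, 0, 0, 0, 0, 60, -55, 0, 0, 0, 0, 0, 60, -70, 0, 0, 0, 0, 0, 60, -70, 0, 0, 0, 0, 0, 60]'

```text
clock: 10.32
eef_pos: [477.3, 61.7, 121.6]
tcp_rot: [-0.337, 1.568, -0.337]
contact_force: [-0.3, 0.4, -2.7]
opening: 0.775
```

Run:
```python
from h import *
plan([(419,-327.5,120,90.5),(419,-327.5,52,90.5)])
snap("side","s4")
```

```text
tcp [477.3  61.7 121.6] jaw 90.0 q [ 0.13  0.28  2.03 -0.    0.83 -1.44] t 10.32 F [-0.3  0.4 -2.7] op 0.775
(419, -327.5, 120, 90.5) -> [   1.8 -389.2  -58.5] [-0.5  0.1  0. ]
(419, -327.5, 52, 90.5) -> [  69.8 -389.1  -58.6] [-0.5  0.1  0. ]
```

View pics/s4.png

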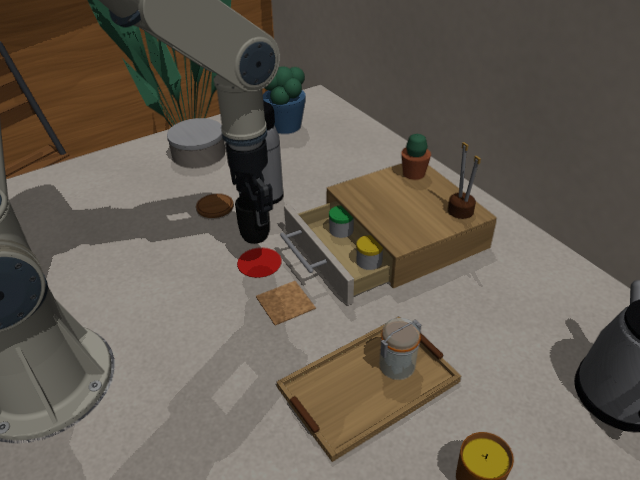

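drive_tool --rows '[0, -30, -8, 0, 0, 0, 60, 0, -75, -16, 0, 0, 0, 60, 0, -120, -24, 0, 0, 0, 60, 0, -165, -32, 0, 0, 0, 60, 0, -210, -40, 0, 0, 0, 60, 0, -255, -48, 0, 0, 0, 60, 0, -300, -56, 0, 0, 0, 60, 0, -345, -58, 0, 0, 0, 60, 0, -375, -58, 0, 0, 0, 60, 0, -389, -58, 0, 0, 0, 60]'

```text
clock: 11.62
eef_pos: [418.2, -328.5, 120.2]
tcp_rot: [-2.038, 1.57, -2.039]
contact_force: [0.1, 0.4, -2.5]
opening: 0.772
```

drive_tool --rows '[0, 0, 0, 0, 0, 0, 60, 20, 0, 0, 0, 0, 0, 60, 40, 0, 0, 0, 0, 0, 60, 55, 0, 0, 0, 0, 0, 60, 62, 0, 0, 0, 0, 0, 60, 65, 0, 0, 0, 0, 0, 60, 65, 0, 0, 0, 0, 0, 60]'

```text
clock: 12.5
eef_pos: [418.6, -328.6, 55.6]
tcp_rot: [-0.964, 1.57, -0.965]
contact_force: [0.1, -1.2, -1.3]
opening: 0.772
```

Run:
```python
from h import *
plan([(419,-327.5,120,90.5),(419,-327.5,52,90.5)])
snap("side","s5"); crop("s5","s5c",250,280,220,180,3)
```

```text
tcp [ 418.6 -328.6   55.6] jaw 89.9 q [-0.67  0.45  1.96 -0.    0.73 -2.24] t 12.5 F [ 0.1 -1.2 -1.3] op 0.772
(419, -327.5, 120, 90.5) -> [-64.4   1.    0.4] [-0.6  0.   0. ]
(419, -327.5, 52, 90.5) -> [3.6 1.1 0.4] [-0.6  0.   0. ]
```

View pics/s5c.png

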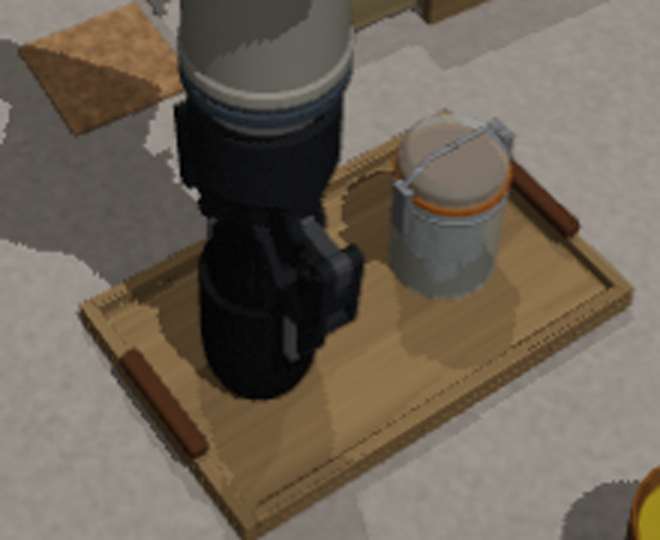

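Just touching (the force is starting to change). I'll lower a little more and release.

drive_tool --rows '[1, 0, 0, 0, 0, 0, 60, 2, 0, 0, 0, 0, 0, 60, 2, 0, 0, 0, 0, 0, 60]'

```text
clock: 12.92
eef_pos: [419.0, -328.9, 55.1]
tcp_rot: [-0.692, 1.569, -0.694]
contact_force: [-2.7, 4.1, 16.5]
opening: 0.769
```

drive_tool --rows '[-0.5, 0, 0, 0, 0, 0, 100, -0.5, 0, 0, 0, 0, 0, 100, -0.5, 0, 0, 0, 0, 0, 100, -30, 0, 0, 0, 0, 0, 100, -70, 0, 0, 0, 0, 0, 100, -110, 0, 0, 0, 0, 0, 100, -110, 0, 0, 0, 0, 0, 100]'

```text
clock: 13.8
eef_pos: [420.5, -330.0, 167.9]
tcp_rot: [-0.685, 1.563, -0.686]
contact_force: [0.7, 0.6, -0.4]
opening: 1.003
```

Run:
```python
from h import *
snap("top","t2"); crop("t2","t2c",240,180,300,220,2.6)
plan([(490,-20,165,-3.7),(529,-14,165,-3.7),(529,-14,80,-3.7),(529,-14,48,-3.7)])
```

```text
tcp [ 419.5 -329.2  166.1] jaw 89.9 q [-0.67  0.28  1.89 -0.    0.96 -2.24] t 13.85 F [-0.3  0.3 -0.9] op 1.0
(490, -20, 165, -3.7) -> [  0.5 309.3  70.1] [93.6  0.3 -0. ]
(529, -14, 165, -3.7) -> [  0.6 315.4 109.1] [93.6  0.3 -0. ]
(529, -14, 80, -3.7) -> [ 85.6 315.6 108.8] [93.6  0.3 -0. ]
(529, -14, 48, -3.7) -> [117.6 315.7 108.6] [93.6  0.3 -0. ]
```

View pics/t2c.png

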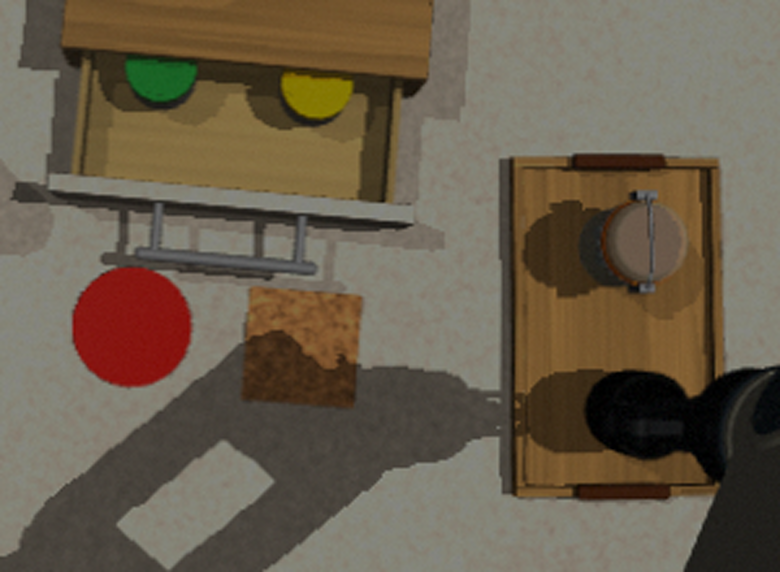

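drive_tool --rows '[0, 30, 11, 10, 0, 0, 35, 0, 65, 22, 20, 0, 0, 35, 0, 100, 33, 30, 0, 0, 35, 0, 135, 44, 40, 0, 0, 35, 0, 170, 56, 50, 0, 0, 35, 0, 205, 68, 60, 0, 0, 35, 0, 240, 80, 70, 0, 0, 35, 0, 275, 93, 80, 0, 0, 35, 0, 305, 104, 90, 0, 0, 35, 0, 315.5, 109, 93.6, 0, 0, 35]'

```text
clock: 15.1
eef_pos: [528.4, -12.3, 163.9]
tcp_rot: [0.436, 1.568, -1.201]
contact_force: [0.1, -0.9, -0.8]
opening: 0.349
```

Run:
```python
from h import *
s,_=snap("wrist","w4")
p=(np.array([(138,253),(316,268)])+.5)/2.6-.5+np.array([240,180]); w=px("top",p,[63,63]); print(w,w.mean(0))
p=(np.array([(132,326.5),(248,288),(363,295),(355,408),(243,400)])+.5)/2.6-.5+np.array([240,180]); w=px("top",p,[3]*5); print(w.round(1)[0],w[1:].mean(0))
plan([(529,-14,165,-3.7),(529,-14,80,-3.7),(529,-14,40,-3.7)],s)
```

```text
[[532.84846518  54.0947102   63.        ]
 [524.2442348  -81.12238701  63.        ]] [528.54634999 -13.51383841  63.        ]
[477.1  60.2   3. ] [463.13359828 -75.58710604   3.        ]
tcp [528.4 -12.3 163.9] jaw -3.8 q [-0.02  0.28  1.9  -0.    0.95  0.04] t 15.1 F [ 0.1 -0.9 -0.8] op 0.349
(529, -14, 165, -3.7) -> [-1.1  0.7  1.7] [-0.1  0.1 -0.1]
(529, -14, 80, -3.7) -> [83.9  0.6  1.5] [-0.1  0.1 -0.1]
(529, -14, 40, -3.7) -> [123.9   0.5   1.4] [-0.1  0.1 -0.1]
```

View pics/w4.png

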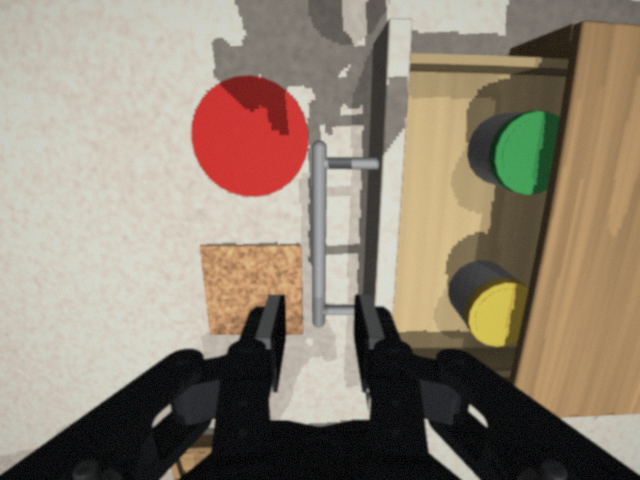

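drive_tool --rows '[30, 0.5, 1, 0, 0, 0, 35, 60, 0.5, 1, 0, 0, 0, 35, 85, 0.5, 1, 0, 0, 0, 35, 105, 0.5, 1, 0, 0, 0, 35, 120, 0.5, 1, 0, 0, 0, 35, 120, 0.5, 1, 0, 0, 0, 35, 120, 0.5, 1, 0, 0, 0, 0, 120, 0.5, 1, 0, 0, 0, 0, 120, 0.5, 1, 0, 0, 0, 0]' --newtons 40

```text
clock: 16.27
eef_pos: [529.7, -13.3, 44.4]
tcp_rot: [0.804, 1.567, -0.835]
contact_force: [-1.1, -1.3, -0.3]
opening: 0.1
```

Run:
```python
from h import *
u=np.array([np.cos(np.radians(-3.7)),np.sin(np.radians(-3.7))])
s=r.sense(); p=s["eef_pos"]
plan([(*(p[:2]-u*d),p[2],-3.7) for d in (40,80,89)])
```

```text
tcp [529.7 -13.3  44.4] jaw -3.9 q [-0.03  0.46  1.97 -0.    0.7   0.04] t 16.27 F [-1.1 -1.3 -0.3] op 0.1
(np.float64(489.80357880727956), np.float64(-10.684216364785275), np.float64(44.42479404660277), -3.7) -> [ -0.1 -40.    0.1] [-0.2  0.1 -0.1]
(np.float64(449.88695407639244), np.float64(-8.102924034666955), np.float64(44.42479404660277), -3.7) -> [ -0.2 -80.    0.3] [-0.2  0.1 -0.1]
(np.float64(440.9057135119428), np.float64(-7.522133260390334), np.float64(44.42479404660277), -3.7) -> [ -0.2 -89.    0.3] [-0.2  0.1 -0.1]
```

drive_tool --rows '[0, -4, 0, 0, 0, 0, 0, 0, -12, 0, 0, 0, 0, 0, 0, -21, 0, 0, 0, 0, 0, 0, -30, 0, 0, 0, 0, 0, 0, -39, 0, 0, 0, 0, 0, 0, -48, 0, 0, 0, 0, 0, 0, -57, 0, 0, 0, 0, 0, 0, -66, 0, 0, 0, 0, 0, 0, -74, 0, 0, 0, 0, 0, 0, -80, 0, 0, 0, 0, 0]'

```text
clock: 17.52
eef_pos: [449.6, -7.7, 44.4]
tcp_rot: [0.905, 1.567, -0.734]
contact_force: [2.8, 1.8, -1.0]
opening: 0.096
```

drive_tool --rows '[0, -2, 0, 0, 0, 0, 0, 0, -4, 0, 0, 0, 0, 0, 0, -6, 0, 0, 0, 0, 0, 0, -8, 0, 0, 0, 0, 0, 0, -8, 0, 0, 0, 0, 0]'

```text
clock: 18.15
eef_pos: [442.8, -7.2, 44.4]
tcp_rot: [1.178, 1.565, -0.461]
contact_force: [5.7, 2.2, -6.9]
opening: 0.094
```

drive_tool --rows '[0, -1.5, 0, 0, 0, 0, 0, 0, -3, 0, 0, 0, 0, 0, 0, -4, 0, 0, 0, 0, 0, 0, -4, 0, 0, 0, 0, 0]'

```text
clock: 18.65
eef_pos: [442.8, -7.2, 44.5]
tcp_rot: [1.414, 1.558, -0.224]
contact_force: [16.0, -0.6, -19.2]
opening: 0.099
```

The force rises and the tool no longer moves, so the drawer is at its stop. Releasing.

drive_tool --rows '[0, 0, 0, 0, 0, 0, 0, 0, 0, 0, 0, 0, 0, 35, 0, 0, 0, 0, 0, 0, 35, 0, 0, 0, 0, 0, 0, 35, -30, 0, 0, 0, 0, 0, 35, -70, 0, 0, 0, 0, 0, 35, -110, 0, 0, 0, 0, 0, 35, -130, 0, 0, 0, 0, 0, 35]'

```text
clock: 19.65
eef_pos: [441.8, -6.9, 176.7]
tcp_rot: [1.446, 1.555, -0.193]
contact_force: [0.8, 0.5, 0.7]
opening: 0.353
```

Run:
```python
from h import *
s,_=snap("wrist","w5");snap("top","t3"); crop("t3","t3c",240,160,180,200,4) if 0 else crop("t3","t3c",240,160,200,170,3.5)
plan([(500,40,175,-3.7)],s)
```

```text
tcp [441.8  -6.9 176.7] jaw -3.9 q [-0.02  0.13  2.07 -0.    0.93  0.05] t 19.65 F [0.8 0.5 0.7] op 0.353
(500, 40, 175, -3.7) -> [  2.4  54.8 -50.7] [-0.2  0.1 -0.9]
```

View pics/w5.png

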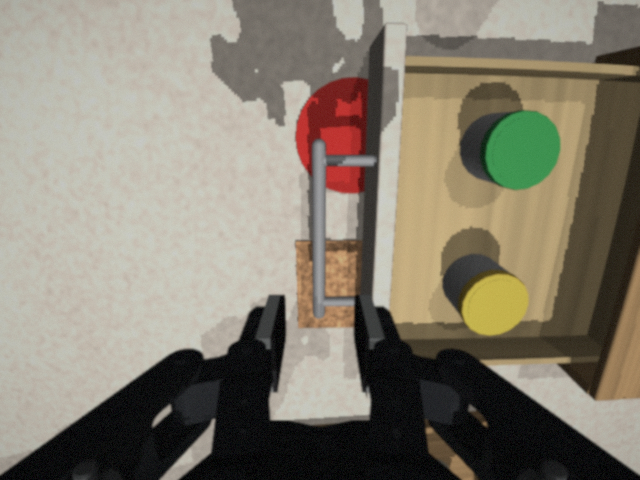

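View pics/t3c.png

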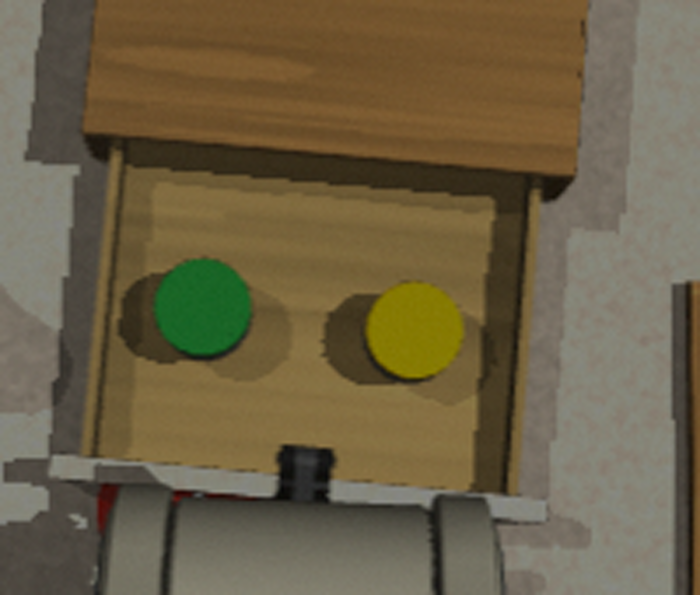

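Run:
```python
from h import *
s=r.sense()
p=(np.array([(203,307),(155,307),(251,307),(415,330)])+.5)/3.5-.5+np.array([240,160]); w=px("top",p,[64]*4); print(w.round(1))
print(px("wrist",[(522,150),(494.5,304)],[64]*2,s).round(1))
g=w[0]
plan([(g[0],g[1],170,-3.7),(g[0],g[1],110,-3.7),(g[0],g[1],32,-3.7)],s)
```

```text
[[591.7  45.9  64. ]
 [591.1  73.1  64. ]
 [592.3  18.7  64. ]
 [581.1 -74.3  64. ]]
[[592.5  46.1  64. ]
 [582.  -73.8  64. ]]
tcp [442.4  -6.9 176.6] jaw -3.9 q [-0.02  0.13  2.07 -0.    0.92  0.05] t 19.75 F [-0.3 -0.9 -0.2] op 0.351
(np.float64(591.7096690614214), np.float64(45.87290820416745), 170, -3.7) -> [  9.  145.2 -62.8] [-0.2  0.1 -1. ]
(np.float64(591.7096690614214), np.float64(45.87290820416745), 110, -3.7) -> [ 68.9 144.2 -62.9] [-0.2  0.1 -1. ]
(np.float64(591.7096690614214), np.float64(45.87290820416745), 32, -3.7) -> [146.9 142.9 -63. ] [-0.2  0.1 -1. ]
```

drive_tool --rows '[0, 30, -12, 0, 0, -0.5, 100, 0, 65, -28, 0, 0, -1, 100, 0, 100, -45, 0, 0, -1, 100, 5, 130, -58, 0, 0, -1, 100, 9, 145, -63, 0, 0, -1, 100, 35, 145, -63, 0, 0, -1, 100, 35, 145, -63, 0, 0, -1, 100]'

```text
clock: 20.62
eef_pos: [589.5, 45.6, 141.4]
tcp_rot: [-1.145, 1.564, -2.784]
contact_force: [0.4, 0.3, -0.4]
opening: 1.002
```

Run:
```python
from h import *
s,_=snap("wrist","w6")
plan([(592,46,60,-3.7),(592,46,33,-3.7)],s); print(proj("wrist",[(592,46,64)],s))
```

```text
tcp [589.5  45.6 141.4] jaw -3.9 q [ 0.08  0.4   1.78 -0.    0.96  0.15] t 20.62 F [ 0.4  0.3 -0.4] op 1.002
(592, 46, 60, -3.7) -> [81.4  2.9 -0.8] [-0.2  0.2  0.3]
(592, 46, 33, -3.7) -> [108.4   3.1  -0.9] [-0.2  0.2  0.3]
[[322.08243992 251.07156549]]
```

View pics/w6.png

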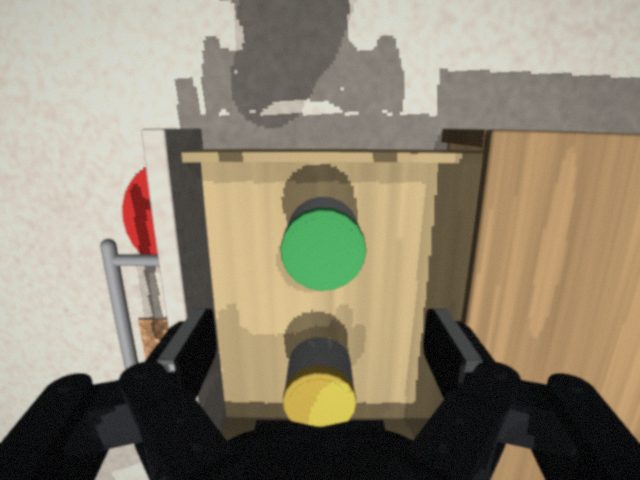

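The green lid's centre is at (323,249) against a predicted (322,251), so it matches. Descend and grip.

drive_tool --rows '[25, 2.5, -0.5, 0, 0, 0, 100, 50, 2.5, -0.5, 0, 0, 0, 100, 75, 2.5, -0.5, 0, 0, 0, 100, 95, 2.5, -0.5, 0, 0, 0, 100, 105, 2.5, -0.5, 0, 0, 0, 100, 105, 2.5, -0.5, 0, 0, 0, 100, 105, 2.5, -0.5, 0, 0, 0, 45, 105, 2.5, -0.5, 0, 0, 0, 45, 105, 2.5, -0.5, 0, 0, 0, 45, 105, 2.5, -0.5, 0, 0, 0, 45]' --newtons 35

```text
clock: 21.92
eef_pos: [593.3, 45.8, 38.9]
tcp_rot: [-0.801, 1.568, -2.44]
contact_force: [-1.8, -0.1, 6.8]
opening: 0.64
```

drive_tool --rows '[-10, 0, 0, 0, 0, 0, 45, -25, 0, 0, 0, 0, 0, 45, -45, 0, 0, 0, 0, 0, 45, -65, 0, 0, 0, 0, 0, 45, -85, 0, 0, 0, 0, 0, 45, -85, 0, 0, 0, 0, 0, 45]'

```text
clock: 22.68
eef_pos: [594.8, 46.1, 126.2]
tcp_rot: [0.775, 1.569, -0.864]
contact_force: [-0.6, -0.0, -1.8]
opening: 0.641
```

Run:
```python
from h import *
s,_=snap("wrist","w7"); snap("top","t4"); crop("t4","t4c",120,190,150,150,4)
plan([(482.6,300.4,120,-3.7),(482.6,300.4,48,-3.7)],s)
```

```text
tcp [594.8  46.1 126.2] jaw -3.9 q [ 0.08  0.43  1.79 -0.    0.93  0.15] t 22.68 F [-0.6 -0.  -1.8] op 0.641
(482.6, 300.4, 120, -3.7) -> [   5.6 -129.2 -246.1] [-0.2  0.1 -0.1]
(482.6, 300.4, 48, -3.7) -> [  77.6 -129.4 -246.2] [-0.2  0.1 -0.1]
```

View pics/w7.png

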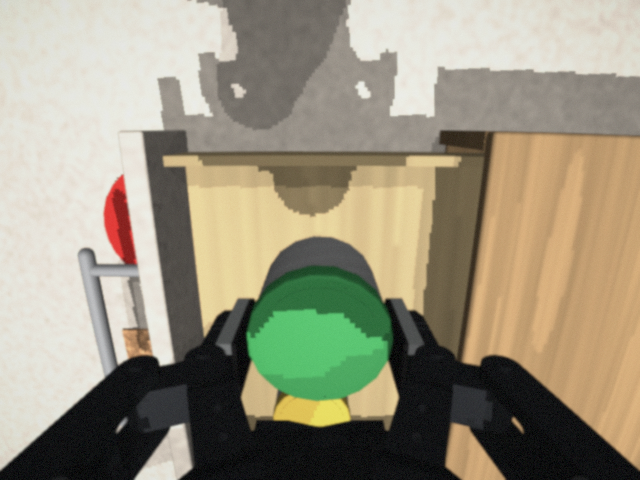

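View pics/t4c.png

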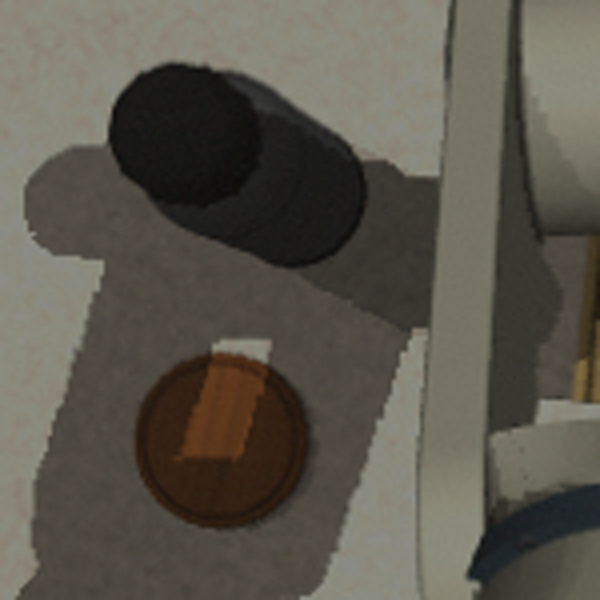

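drive_tool --rows '[0, -25, -5, 0, 0, 0, 45, 0, -60, -20, 0, 0, 0, 45, 0, -90, -50, 0, 0, 0, 45, 0, -115, -85, 0, 0, 0, 45, 0, -125, -120, 0, 0, 0, 45, 0, -129, -155, 0, 0, 0, 45, 0, -129, -190, 0, 0, 0, 45, 0, -129, -220, 0, 0, 0, 45, 0, -129, -240, 0, 0, 0, 45, 0, -129.3, -246.3, 0, 0, 0, 45]'

```text
clock: 24.02
eef_pos: [480.8, 301.1, 123.2]
tcp_rot: [-0.758, 1.567, -2.396]
contact_force: [-0.5, -0.1, -1.0]
opening: 0.642
```

Run:
```python
from h import *
plan([(482.6,300.6,120,-3.7),(482.6,300.6,37,-3.7)])
s,_=snap("wrist","w8"); print(proj("wrist",[(482.6,300.6,10)],s))
```

```text
tcp [480.8 301.1 123.2] jaw -3.8 q [ 0.56  0.39  1.85 -0.    0.9   0.62] t 24.02 F [-0.5 -0.1 -1. ] op 0.642
(482.6, 300.6, 120, -3.7) -> [3.2 1.8 0.4] [-0.1  0.2  0.1]
(482.6, 300.6, 37, -3.7) -> [86.2  2.   0.1] [-0.1  0.2  0.1]
[[320.66133862 236.42339795]]
```

View pics/w8.png

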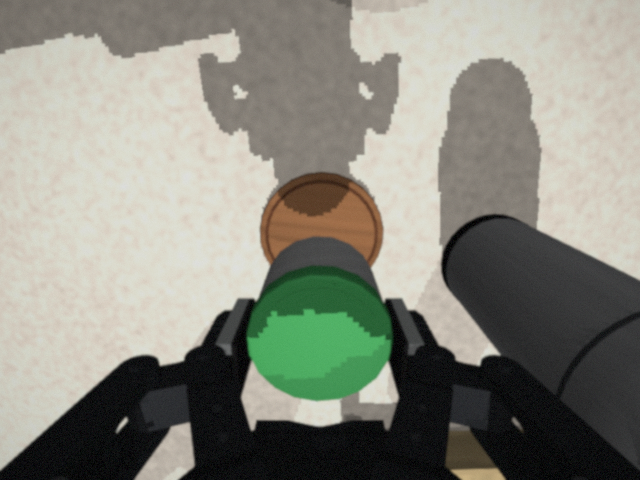

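drive_tool --rows '[15, 1.8, 0.2, 0, 0, 0, 45, 35, 1.8, 0.2, 0, 0, 0, 45, 55, 1.8, 0.2, 0, 0, 0, 45, 70, 1.8, 0.2, 0, 0, 0, 45, 79, 1.8, 0.2, 0, 0, 0, 45, 83, 1.8, 0.2, 0, 0, 0, 45, 83, 1.8, 0.2, 0, 0, 0, 45]'

```text
clock: 24.95
eef_pos: [482.5, 300.6, 40.3]
tcp_rot: [-0.783, 1.567, -2.421]
contact_force: [0.5, 0.3, -0.8]
opening: 0.641
```

drive_tool --rows '[1, 0, 0, 0, 0, 0, 45, 2, 0, 0, 0, 0, 0, 45, 2, 0, 0, 0, 0, 0, 45]'

```text
clock: 25.32
eef_pos: [482.6, 300.7, 38.5]
tcp_rot: [-0.764, 1.568, -2.402]
contact_force: [-0.5, 0.5, -0.8]
opening: 0.643
```

drive_tool --rows '[1, 0, 0, 0, 0, 0, 45, 2, 0, 0, 0, 0, 0, 45, 2, 0, 0, 0, 0, 0, 45]'

```text
clock: 25.7
eef_pos: [482.5, 300.6, 36.4]
tcp_rot: [-0.779, 1.567, -2.417]
contact_force: [0.4, -0.7, -1.0]
opening: 0.638
```

drive_tool --rows '[1, 0, 0, 0, 0, 0, 45, 2, 0, 0, 0, 0, 0, 45, 2, 0, 0, 0, 0, 0, 45]'

```text
clock: 26.08
eef_pos: [482.5, 300.6, 34.9]
tcp_rot: [-0.778, 1.567, -2.416]
contact_force: [-1.8, -1.1, 6.1]
opening: 0.64
```

drive_tool --rows '[0, 0, 0, 0, 0, 0, 100, 0, 0, 0, 0, 0, 0, 100, 0, 0, 0, 0, 0, 0, 100, -30, 0, 0, 0, 0, 0, 100, -70, 0, 0, 0, 0, 0, 100, -110, 0, 0, 0, 0, 0, 100, -125, 0, 0, 0, 0, 0, 100]'

```text
clock: 26.95
eef_pos: [483.9, 301.5, 162.2]
tcp_rot: [0.876, 1.57, -0.762]
contact_force: [-0.1, 0.9, 0.3]
opening: 1.001
```

Run:
```python
from h import *
s,_=snap("wrist","w9"); print(proj("wrist",[(482.6,300.6,10),(482.6,300.6,60)],s))
plan([(442.8,-7.2,160,-3.7)])
```

```text
[[316.54876494 224.21221298]
 [315.99114882 242.07735107]]
tcp [484.1 301.7 162.9] jaw -3.9 q [ 0.55  0.34  1.82 -0.    0.98  0.62] t 27.0 F [ 1.5 -0.4  1.6] op 0.995
(442.8, -7.2, 160, -3.7) -> [  2.9 -20.4 311. ] [-0.2 -0.  -0.1]
```

View pics/w9.png

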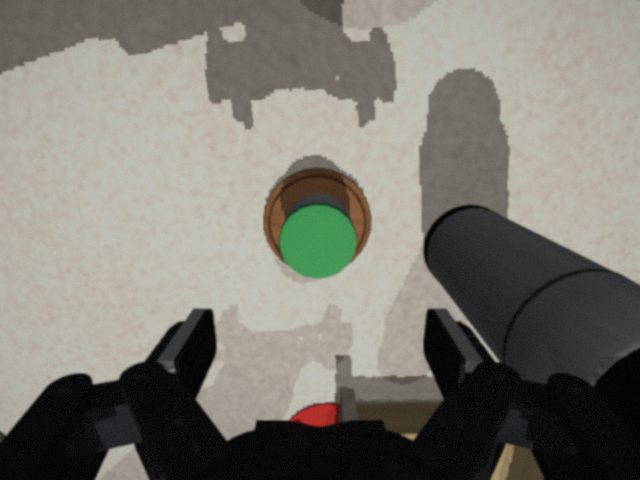

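drive_tool --rows '[0, -3, 30, 0, 0, 0, 100, 0, -6, 75, 0, 0, 0, 70, 0, -10, 120, 0, 0, 0, 35, 0, -14, 165, 0, 0, 0, 35, 0, -18, 210, 0, 0, 0, 35, 0, -20, 255, 0, 0, 0, 35, 0, -20.4, 290, 0, 0, 0, 35, 0, -20.4, 311, 0, 0, 0, 35, 0, -20.4, 311, 0, 0, 0, 35]'

```text
clock: 28.12
eef_pos: [442.0, -8.2, 161.9]
tcp_rot: [-1.411, 1.57, -3.051]
contact_force: [1.0, 0.9, 0.2]
opening: 0.348
```

Run:
```python
from h import *
s,_=snap("wrist","w10")
plan([(442.8,-7.2,42,-3.7)],s)
```

```text
tcp [442.   -8.2 161.9] jaw -4.0 q [-0.02  0.16  2.08 -0.    0.91  0.05] t 28.12 F [1.  0.9 0.2] op 0.348
(442.8, -7.2, 42, -3.7) -> [119.9   0.8  -1.1] [-0.3  0.   0. ]
```

View pics/w10.png

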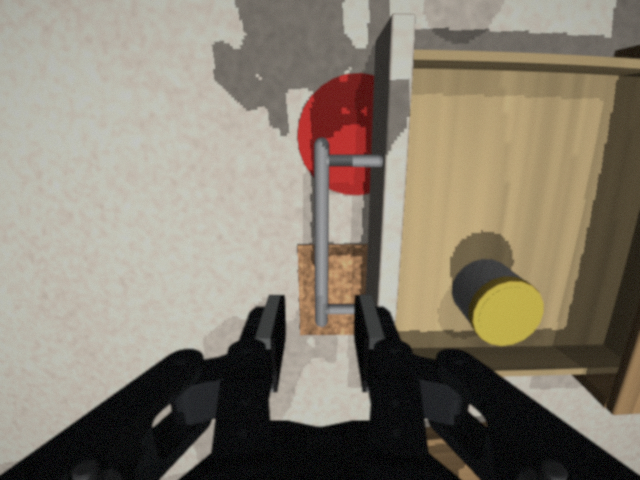

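The bar at u=320 is centred between the fingers and the yellow tin stands in the drawer. Descend and pinch.

drive_tool --rows '[30, 0.8, -1, 0, 0, 0, 35, 60, 0.8, -1, 0, 0, 0, 35, 85, 0.8, -1, 0, 0, 0, 35, 105, 0.8, -1, 0, 0, 0, 35, 118, 0.8, -1, 0, 0, 0, 35, 118, 0.8, -1, 0, 0, 0, 35, 118, 0.8, -1, 0, 0, 0, 0, 118, 0.8, -1, 0, 0, 0, 0, 118, 0.8, -1, 0, 0, 0, 0]' --newtons 40

```text
clock: 29.3
eef_pos: [443.5, -6.4, 44.6]
tcp_rot: [2.171, 1.57, 0.531]
contact_force: [0.0, 3.0, 3.3]
opening: 0.098
```

drive_tool --rows '[0, 4, 0, 0, 0, 0, 0, 0, 12, 0, 0, 0, 0, 0, 0, 21, 0, 0, 0, 0, 0, 0, 31, 0, 0, 0, 0, 0, 0, 41, 0, 0, 0, 0, 0, 0, 51, 0, 0, 0, 0, 0, 0, 60, 0, 0, 0, 0, 0, 0, 69, 0, 0, 0, 0, 0, 0, 76, 0, 0, 0, 0, 0, 0, 80, 0, 0, 0, 0, 0]'

```text
clock: 30.55
eef_pos: [523.8, -12.0, 44.6]
tcp_rot: [2.029, 1.57, 0.389]
contact_force: [-1.8, 1.9, 0.4]
opening: 0.101
```

Run:
```python
from h import *
u=np.array([np.cos(np.radians(-3.7)),np.sin(np.radians(-3.7))])
e=np.array([442.8,-7.2])+180*u; print(e)
plan([(*e,44.4,-3.7)])
```

```text
[622.42481129 -18.81581549]
tcp [523.8 -12.   44.6] jaw -4.0 q [-0.03  0.46  1.99  0.    0.7   0.04] t 30.55 F [-1.8  1.9  0.4] op 0.101
(np.float64(622.4248112889923), np.float64(-18.815815485532436), 44.4, -3.7) -> [ 0.3 98.9 -0. ] [-0.3 -0.  -0.1]
```

drive_tool --rows '[0, 4, 0, 0, 0, 0, 0, 0, 12, 0, 0, 0, 0, 0, 0, 22, 0, 0, 0, 0, 0, 0, 33, 0, 0, 0, 0, 0, 0, 44, 0, 0, 0, 0, 0, 0, 55, 0, 0, 0, 0, 0, 0, 66, 0, 0, 0, 0, 0, 0, 77, 0, 0, 0, 0, 0, 0, 86, 0, 0, 0, 0, 0, 0, 92, 0, 0, 0, 0, 0]'

```text
clock: 31.8
eef_pos: [616.2, -18.5, 44.7]
tcp_rot: [1.934, 1.57, 0.294]
contact_force: [-2.0, 0.8, 0.5]
opening: 0.099
```

drive_tool --rows '[0, 2, 0, 0, 0, 0, 0, 0, 4, 0, 0, 0, 0, 0, 0, 6, 0, 0, 0, 0, 0, 0, 8, 0, 0, 0, 0, 0, 0, 9, 0, 0, 0, 0, 0]'

```text
clock: 32.42
eef_pos: [622.5, -18.9, 44.6]
tcp_rot: [-1.631, 1.566, 3.012]
contact_force: [-13.2, 1.2, 11.1]
opening: 0.1
```

drive_tool --rows '[0, 2, 0, 0, 0, 0, 0, 0, 2, 0, 0, 0, 0, 0, 0, 0, 0, 0, 0, 0, 0, 0, 0, 0, 0, 0, 0, 35, 0, 0, 0, 0, 0, 0, 35, 0, 0, 0, 0, 0, 0, 35, -30, 0, 0, 0, 0, 0, 35, -70, 0, 0, 0, 0, 0, 35, -110, -30, 0, 0, 0, 0, 35, -125, -60, 0, 0, 0, 0, 35]'

```text
clock: 33.67
eef_pos: [564.0, -14.8, 172.3]
tcp_rot: [-2.113, 1.57, 2.53]
contact_force: [-0.5, 0.2, -0.3]
opening: 0.349
```

Run:
```python
from h import *
s,_=snap("wrist","w11"); snap("top","t5"); crop("t5","t5c",240,150,300,230,2.6)
plan([(419,-328.5,170,89.9),(550,-327,170,90.5)])
```

```text
tcp [561.7 -14.7 171.8] jaw -4.0 q [-0.03  0.32  1.82  0.    1.    0.04] t 33.77 F [ 0.6  0.3 -0.4] op 0.348
(419, -328.5, 170, 89.9) -> [   2.  -120.6  322.9] [-93.9  -0.2   0.1]
(550, -327, 170, 90.5) -> [  1.6  10.  312.3] [-94.5  -0.2   0.1]
```

View pics/t5c.png

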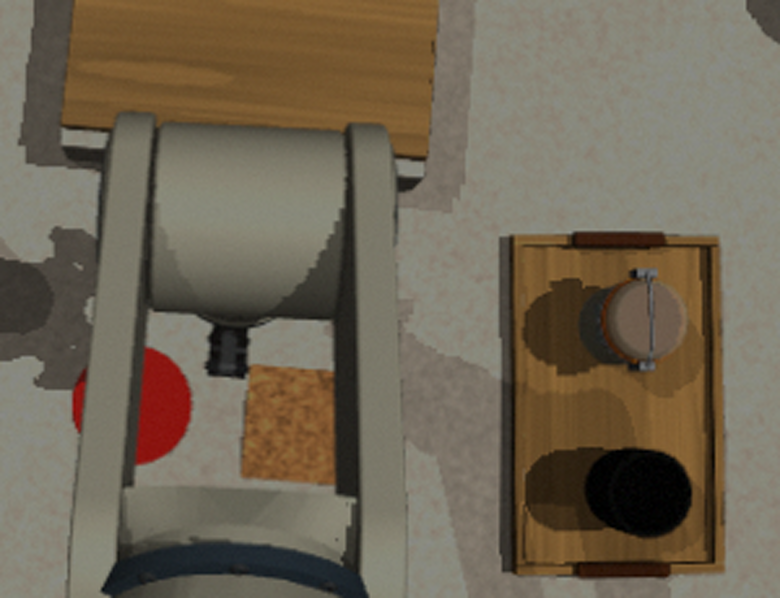

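View pics/w11.png

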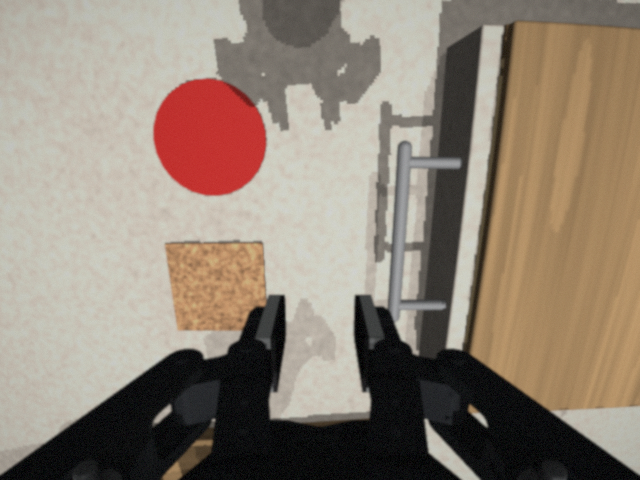

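Run:
```python
from h import *
crop("t5","t5d",440,220,100,150,4)
p=(np.array([(648.5,492.5),(648.5,449),(648.5,537)])+.5)/2.6-.5+np.array([240,150]); print(px("top",p,[93]*3).round(1))
p=(np.array([(647,320),(645,273),(646,366)])+.5)/2.6-.5+np.array([240,150]); print(px("top",p,[95]*3).round(1))
```

```text
[[ 418.2 -328.7   93. ]
 [ 450.5 -328.6   93. ]
 [ 385.3 -328.9   93. ]]
[[ 546.5 -327.    95. ]
 [ 581.8 -325.8   95. ]
 [ 512.2 -326.1   95. ]]
```

View pics/t5d.png

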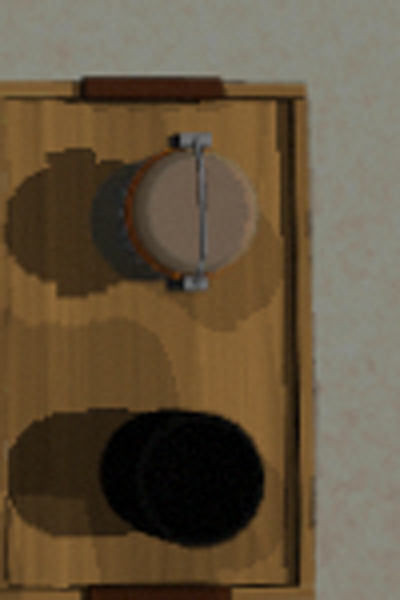

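drive_tool --rows '[0, -14, 35, -10, 0, 0, 60, 0, -28, 70, -20, 0, 0, 100, 0, -42, 105, -30, 0, 0, 100, 0, -56, 140, -40, 0, 0, 100, 0, -70, 175, -50, 0, 0, 100, 0, -84, 215, -60, 0, 0, 100, 0, -95, 250, -70, 0, 0, 100, 0, -107, 285, -80, 0, 0, 100, 0, -118, 312, -90, 0, 0, 100, 0, -120.6, 323, -93.9, 0, 0, 100]'

```text
clock: 35.02
eef_pos: [418.6, -330.3, 171.6]
tcp_rot: [3.036, 1.567, 3.037]
contact_force: [-0.2, 1.0, -0.2]
opening: 1.0
```

Run:
```python
from h import *
s,_=snap("wrist","w12")
plan([(419,-328.5,90,89.9),(419,-328.5,48,89.9)],s); print(proj("wrist",[(417.5,-328.5,93)],s))
```

```text
tcp [ 418.6 -330.3  171.6] jaw 90.1 q [-0.67  0.28  1.88 -0.    0.98 -2.24] t 35.02 F [-0.2  1.  -0.2] op 1.0
(419, -328.5, 90, 89.9) -> [81.6  1.8  0.7] [ 0.2 -0.2 -0. ]
(419, -328.5, 48, 89.9) -> [123.6   1.8   0.8] [ 0.2 -0.2 -0. ]
[[324.18043488 250.63910284]]
```

View pics/w12.png

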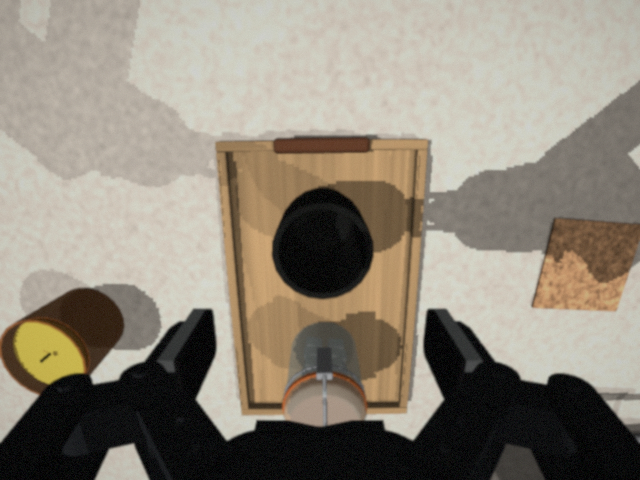

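drive_tool --rows '[30, 1.5, 0, 0, 0, 0, 100, 60, 1.8, -0.5, 0, 0, 0, 100, 85, 1.8, -0.5, 0, 0, 0, 100, 107, 1.8, -0.5, 0, 0, 0, 100, 120, 1.8, -0.5, 0, 0, 0, 100, 120, 1.8, -0.5, 0, 0, 0, 100, 120, 1.8, -0.5, 0, 0, 0, 60, 120, 1.8, -0.5, 0, 0, 0, 60, 120, 1.8, -0.5, 0, 0, 0, 60, 120, 1.8, -0.5, 0, 0, 0, 60]' --newtons 35

```text
clock: 36.33
eef_pos: [418.5, -329.5, 52.6]
tcp_rot: [-2.556, 1.569, -2.553]
contact_force: [-0.4, 1.4, 7.4]
opening: 0.771
```

drive_tool --rows '[-15, 0, 0, 0, 0, 0, 60, -35, 0, 0, 0, 0, 0, 60, -55, 0, 0, 0, 0, 0, 60, -75, 0, 0, 0, 0, 0, 60, -75, 0, 0, 0, 0, 0, 60]'

```text
clock: 36.95
eef_pos: [419.5, -330.3, 129.6]
tcp_rot: [-1.272, 1.567, -1.269]
contact_force: [0.1, 0.1, -2.6]
opening: 0.771
```

Run:
```python
from h import *
plan([(478,60.2,125,90),(478,60.2,52,90)])
```

```text
tcp [ 419.5 -330.3  129.6] jaw 90.2 q [-0.67  0.34  1.92 -0.    0.88 -2.24] t 36.95 F [ 0.1  0.1 -2.6] op 0.771
(478, 60.2, 125, 90) -> [  3.3 390.3  59.6] [0.2 0.1 0.2]
(478, 60.2, 52, 90) -> [ 76.3 390.6  59.5] [0.2 0.1 0.2]
```

drive_tool --rows '[0, 30, 5, 0, 0, 0, 60, 0, 75, 10, 0, 0, 0, 60, 0, 120, 17, 0, 0, 0, 60, 0, 165, 24, 0, 0, 0, 60, 0, 210, 32, 0, 0, 0, 60, 0, 255, 40, 0, 0, 0, 60, 0, 300, 48, 0, 0, 0, 60, 0, 345, 55, 0, 0, 0, 60, 0, 380, 59, 0, 0, 0, 60, 0, 390.4, 59.5, 0, 0, 0, 60]'

```text
clock: 38.2
eef_pos: [477.6, 61.9, 127.8]
tcp_rot: [-1.445, 1.567, -1.44]
contact_force: [-0.6, -0.5, -1.8]
opening: 0.772
```

Run:
```python
from h import *
s,_=snap("wrist","w13")
plan([(478,60.2,125,90),(478,60.2,52,90)]); print(proj("wrist",[(477.1,60.2,3)],s))
```

```text
tcp [477.5  61.9 127.8] jaw 90.3 q [ 0.13  0.27  2.03 -0.    0.85 -1.44] t 38.25 F [-0.3  0.7 -0.8] op 0.771
(478, 60.2, 125, 90) -> [ 2.8 -1.7  0.5] [0.3 0.  0.2]
(478, 60.2, 52, 90) -> [75.8 -1.4  0.5] [0.3 0.  0.2]
[[319.50831398 231.68902704]]
```

View pics/w13.png

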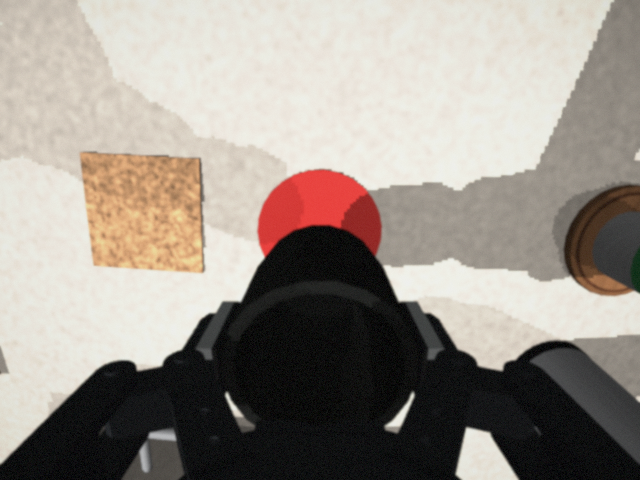

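drive_tool --rows '[20, -1.5, 0.5, 0, 0, 0, 60, 40, -1.5, 0.5, 0, 0, 0, 60, 58, -1.5, 0.5, 0, 0, 0, 60, 70, -1.5, 0.5, 0, 0, 0, 60, 75, -1.5, 0.5, 0, 0, 0, 60, 75, -1.5, 0.5, 0, 0, 0, 60]'

```text
clock: 39.0
eef_pos: [478.0, 59.9, 52.8]
tcp_rot: [-1.558, 1.567, -1.554]
contact_force: [-0.7, -0.0, -2.3]
opening: 0.774
```

drive_tool --rows '[1, 0, 0, 0, 0, 0, 60, 2, 0, 0, 0, 0, 0, 60, 2, 0, 0, 0, 0, 0, 60]'

```text
clock: 39.38
eef_pos: [478.1, 59.9, 51.0]
tcp_rot: [-1.442, 1.567, -1.438]
contact_force: [0.1, 0.7, -2.7]
opening: 0.77
```

drive_tool --rows '[0.7, 0, 0, 0, 0, 0, 60, 1.2, 0, 0, 0, 0, 0, 60, 1.2, 0, 0, 0, 0, 0, 60]'

```text
clock: 39.75
eef_pos: [478.1, 59.9, 49.8]
tcp_rot: [-1.476, 1.567, -1.472]
contact_force: [0.3, 0.0, -0.8]
opening: 0.775
```

drive_tool --rows '[0.5, 0, 0, 0, 0, 0, 60, 1, 0, 0, 0, 0, 0, 60, 1, 0, 0, 0, 0, 0, 60]'

```text
clock: 40.12
eef_pos: [478.1, 59.9, 48.7]
tcp_rot: [-1.488, 1.567, -1.483]
contact_force: [-0.3, -0.0, -1.7]
opening: 0.771
```

drive_tool --rows '[0.5, 0, 0, 0, 0, 0, 60, 1.2, 0, 0, 0, 0, 0, 60, 1.2, 0, 0, 0, 0, 0, 60]'

```text
clock: 40.5
eef_pos: [478.2, 59.9, 47.6]
tcp_rot: [-1.458, 1.567, -1.454]
contact_force: [-0.3, -0.1, 1.1]
opening: 0.771
```

drive_tool --rows '[0.5, 0, 0, 0, 0, 0, 60, 1, 0, 0, 0, 0, 0, 60, 1, 0, 0, 0, 0, 0, 60]'

```text
clock: 40.88
eef_pos: [478.4, 59.9, 47.5]
tcp_rot: [-1.341, 1.567, -1.336]
contact_force: [-3.2, 0.3, 15.0]
opening: 0.772
```

Contact. Release and retreat.

drive_tool --rows '[-0.5, 0, 0, 0, 0, 0, 100, -0.5, 0, 0, 0, 0, 0, 100, -0.5, 0, 0, 0, 0, 0, 100, -30, 0, 0, 0, 0, 0, 100, -70, 0, 0, 0, 0, 0, 100, -110, 0, 0, 0, 0, 0, 100, -120, 0, 0, 0, 0, 0, 100]'

```text
clock: 41.75
eef_pos: [479.7, 60.5, 169.7]
tcp_rot: [-0.549, 1.565, -0.544]
contact_force: [0.8, 0.1, -1.9]
opening: 1.002
```

Run:
```python
from h import *
s,_=snap("wrist","w14"); print(proj("wrist",[(477.1,60.2,3),(477.1,60.2,91)],s))
plan([(548.5,-327,168,90.5)])
```

```text
[[321.15786165 215.64029213]
 [321.25791532 247.51545766]]
tcp [479.5  60.5 169.6] jaw 90.3 q [ 0.12  0.21  1.99 -0.    0.94 -1.45] t 41.8 F [0.8 0.8 0.7] op 1.001
(548.5, -327, 168, 90.5) -> [   3.  -387.8   67.3] [-0.2  0.2  0.2]
```

View pics/w14.png

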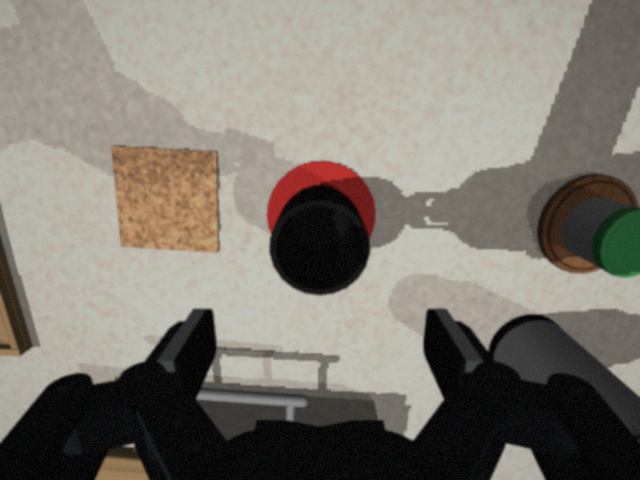

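The cup's rim at (320,247) is within about 1 mm of the mat's middle. Now the jar.

drive_tool --rows '[0, -40, 5, 0, 0, 0, 100, 0, -85, 12, 0, 0, 0, 100, 0, -130, 20, 0, 0, 0, 100, 0, -175, 28, 0, 0, 0, 100, 0, -220, 36, 0, 0, 0, 100, 0, -265, 46, 0, 0, 0, 100, 0, -310, 56, 0, 0, 0, 100, 0, -350, 63, 0, 0, 0, 100, 0, -387.8, 67.3, 0, 0, 0, 100, 0, -387.8, 67.3, 0, 0, 0, 100]'

```text
clock: 43.05
eef_pos: [547.9, -329.0, 168.8]
tcp_rot: [-0.755, 1.567, -0.752]
contact_force: [0.2, 0.1, -0.3]
opening: 0.998
```

Run:
```python
from h import *
s,_=snap("wrist","w15"); print(proj("wrist",[(547,-327,94)],s))
plan([(548,-327,48,90.5)],s)
```

```text
[[324.82164325 252.20098065]]
tcp [ 547.9 -329.   168.8] jaw 90.1 q [-0.54  0.43  1.66 -0.    1.04 -2.12] t 43.05 F [ 0.2  0.1 -0.3] op 0.998
(548, -327, 48, 90.5) -> [120.8   2.3  -0.2] [-0.4  0.1  0.1]
```

View pics/w15.png

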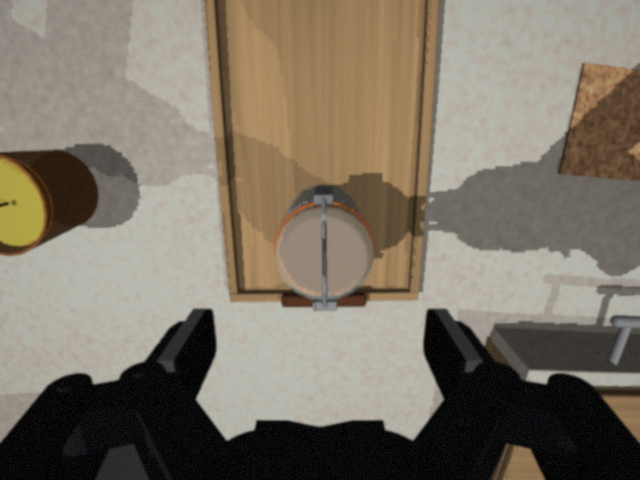

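drive_tool --rows '[30, 2, 0, 0, 0, 0, 100, 60, 2.3, -0.5, 0, 0, 0, 100, 85, 2.3, -0.5, 0, 0, 0, 100, 105, 2.3, -0.5, 0, 0, 0, 100, 116, 2.3, -0.8, 0, 0, 0, 100, 116, 2.3, -0.8, 0, 0, 0, 100, 116, 2.3, -0.8, 0, 0, 0, 60, 116, 2.3, -0.8, 0, 0, 0, 60, 116, 2.3, -0.8, 0, 0, 0, 60, 116, 2.3, -0.8, 0, 0, 0, 60]' --newtons 40

```text
clock: 44.35
eef_pos: [547.8, -325.8, 54.1]
tcp_rot: [-0.589, 1.566, -0.586]
contact_force: [0.1, -0.9, 6.2]
opening: 0.739
```

drive_tool --rows '[-15, 0, 0, 0, 0, 0, 60, -35, 0, 0, 0, 0, 0, 60, -55, 0, 0, 0, 0, 0, 60, -70, 0, 0, 0, 0, 0, 60, -70, 0, 0, 0, 0, 0, 60]'

```text
clock: 44.98
eef_pos: [548.4, -326.2, 125.9]
tcp_rot: [-0.571, 1.563, -0.569]
contact_force: [0.2, 0.1, -4.6]
opening: 0.734
```

Run:
```python
from h import *
plan([(464,-75.4,122,90.5),(464,-75.4,52,90.5)])
```

```text
tcp [ 548.4 -326.2  125.9] jaw 90.2 q [-0.54  0.48  1.7  -0.    0.96 -2.11] t 44.98 F [ 0.2  0.1 -4.6] op 0.734
(464, -75.4, 122, 90.5) -> [  2.4 251.  -83.7] [-0.3  0.4  0.2]
(464, -75.4, 52, 90.5) -> [ 72.4 251.3 -84.2] [-0.3  0.4  0.2]
```

drive_tool --rows '[0, 20, -10, 0, 0, 0, 60, 0, 50, -25, 0, 0, 0, 60, 0, 85, -40, 0, 0, 0, 60, 0, 120, -52, 0, 0, 0, 60, 0, 155, -62, 0, 0, 0, 60, 0, 190, -72, 0, 0, 0, 60, 0, 220, -80, 0, 0, 0, 60, 0, 242, -83, 0, 0, 0, 60, 0, 251, -83.7, 0, 0, 0, 60, 0, 251, -83.7, 0, 0, 0, 60]'

```text
clock: 46.22
eef_pos: [464.1, -75.3, 124.3]
tcp_rot: [-0.598, 1.563, -0.594]
contact_force: [-0.2, -1.1, -3.8]
opening: 0.738
```

Run:
```python
from h import *
s,_=snap("wrist","w16"); print(proj("wrist",[(463.1,-75.5,3),(510,-32,3),(422,-28.5,3),(416.5,-117,3)],s))
plan([(464,-75.4,122,90.5),(464,-75.4,54,90.5)],s)
```

```text
[[321.53454297 231.41734687]
 [375.64918072 288.17980136]
 [386.65852707 177.30498169]
 [264.36284895 169.04359162]]
tcp [464.1 -75.3 124.3] jaw 90.2 q [-0.16  0.25  2.06 -0.    0.82 -1.73] t 46.23 F [-0.2 -1.1 -3.8] op 0.738
(464, -75.4, 122, 90.5) -> [ 2.3 -0.1 -0.1] [-0.3  0.4  0.2]
(464, -75.4, 54, 90.5) -> [70.3  0.2 -0.5] [-0.3  0.4  0.2]
```

View pics/w16.png

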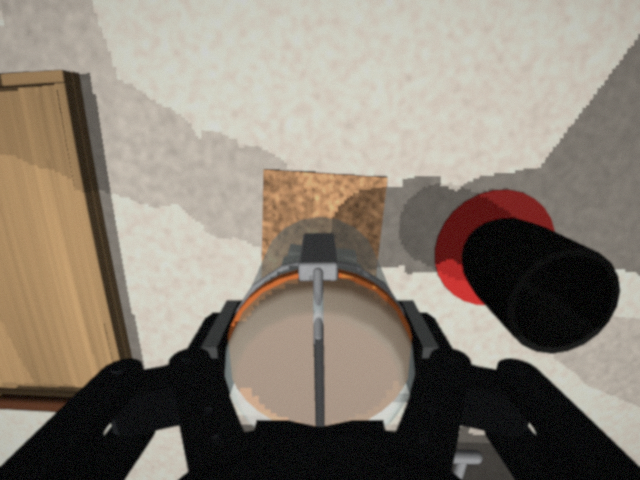

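drive_tool --rows '[20, 0, 0, 0, 0.4, 0, 60, 40, 0, 0, 0, 0.4, 0, 60, 56, 0, 0, 0, 0.4, 0, 60, 66, 0, -0.3, 0, 0.4, 0, 60, 70, 0, -0.3, 0, 0.4, 0, 60, 70, 0, -0.3, 0, 0.4, 0, 60]'

```text
clock: 47.02
eef_pos: [464.5, -76.1, 54.4]
tcp_rot: [-1.702, 1.566, -1.699]
contact_force: [0.7, 0.3, -3.9]
opening: 0.733
```

drive_tool --rows '[0.7, 0, 0, 0, 0, 0, 60, 1.5, 0, 0, 0, 0, 0, 60, 1.5, 0, 0, 0, 0, 0, 60]'

```text
clock: 47.4
eef_pos: [464.6, -76.1, 53.0]
tcp_rot: [-1.631, 1.566, -1.628]
contact_force: [-0.3, 0.4, -3.3]
opening: 0.738
```

drive_tool --rows '[0.7, 0.5, 0, 0, 0, 0, 60, 1.2, 0.7, -0.4, 0, 0, 0, 60, 1.2, 0.7, -0.4, 0, 0, 0, 60]'

```text
clock: 47.78
eef_pos: [464.2, -75.4, 51.8]
tcp_rot: [-1.654, 1.566, -1.651]
contact_force: [0.3, 1.1, -3.9]
opening: 0.736
```

drive_tool --rows '[0.6, 0, 0, 0, 0, 0, 60, 1.2, 0, 0, 0, 0, 0, 60, 1.2, 0, 0, 0, 0, 0, 60]'

```text
clock: 48.15
eef_pos: [464.1, -75.3, 50.5]
tcp_rot: [-1.689, 1.566, -1.686]
contact_force: [1.3, -0.4, -3.4]
opening: 0.738
```

drive_tool --rows '[0.5, 0, 0, 0, 0, 0, 60, 1, 0, 0, 0, 0, 0, 60, 1, 0, 0, 0, 0, 0, 60]'

```text
clock: 48.52
eef_pos: [464.1, -75.4, 49.5]
tcp_rot: [-1.717, 1.566, -1.714]
contact_force: [-0.6, 0.0, -3.7]
opening: 0.733
```

drive_tool --rows '[0.5, 0, 0, 0, 0, 0, 60, 1, 0, 0, 0, 0, 0, 60, 1, 0, 0, 0, 0, 0, 60]'

```text
clock: 48.9
eef_pos: [464.0, -75.4, 49.1]
tcp_rot: [-1.72, 1.566, -1.717]
contact_force: [-3.8, 0.3, 8.6]
opening: 0.733
```

Contact. Release and lift well clear.

drive_tool --rows '[-0.3, 0, 0, 0, 0, 0, 100, -0.3, 0, 0, 0, 0, 0, 100, -0.3, 0, 0, 0, 0, 0, 100, -30, 0, 0, 0, 0, 0, 100, -70, 0, 0, 0, 0, 0, 100, -110, 0, 0, 0, 0, 0, 100, -120, 0, 0, 0, 0, 0, 100]'

```text
clock: 49.78
eef_pos: [465.6, -75.1, 171.4]
tcp_rot: [-0.96, 1.565, -0.957]
contact_force: [0.4, 0.3, -0.4]
opening: 0.999
```

Run:
```python
from h import *
s,_=snap("wrist","w17"); print(proj("wrist",[(463.1,-75.5,3),(463.1,-75.5,94)],s))
plan([(330,-300,220,90)],s)
```

```text
[[321.45117755 215.5176705 ]
 [321.36152759 248.43789679]]
tcp [465.6 -75.1 171.4] jaw 90.2 q [-0.16  0.19  2.01 -0.01  0.94 -1.73] t 49.77 F [ 0.4  0.3 -0.4] op 0.999
(330, -300, 220, 90) -> [ -48.  -224.7 -136.1] [0.2 0.2 0.3]
```

View pics/w17.png

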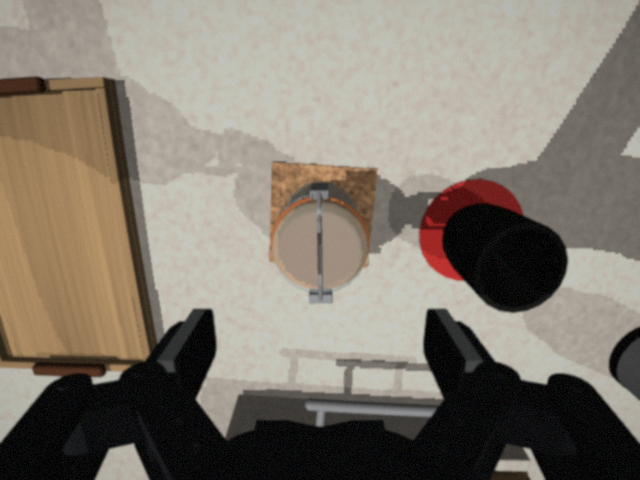

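drive_tool --rows '[-10, -30, -18, 0, 0, 0, 100, -20, -65, -38, 0, 0, 0, 100, -30, -100, -60, 0, 0, 0, 100, -40, -140, -85, 0, 0, 0, 100, -48, -180, -110, 0, 0, 0, 100, -48, -210, -130, 0, 0, 0, 100, -48, -225, -136, 0, 0, 0, 100, -48, -225, -136, 0, 0, 0, 100]'

```text
clock: 50.82
eef_pos: [329.6, -300.4, 219.0]
tcp_rot: [-1.073, 1.566, -1.072]
contact_force: [0.4, 0.7, 0.7]
opening: 1.001
```

Run:
```python
from h import *
snap("top","t6"); snap("side","s6"); crop("t6","t6c",140,150,280,210,2.8)
```

```text
(no output)
```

View pics/t6c.png

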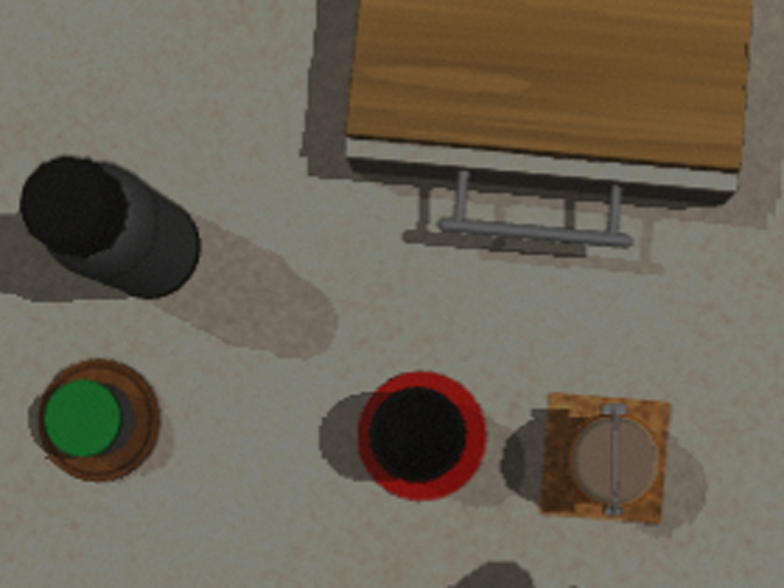

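View pics/s6.png

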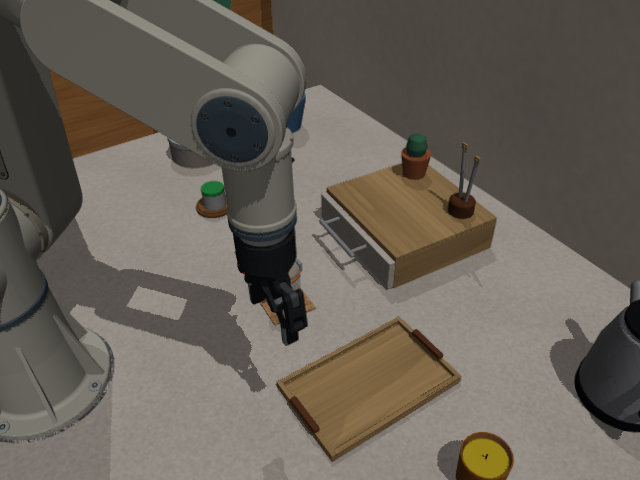

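Run:
```python
from h import *
f=lambda P,z:print(px("top",(np.array(P)+.5)/2.8-.5+np.array([140,150]),[z]*len(P)).round(1).tolist())
f([(83,418)],60);f([(100,420)],10)      # tin, coaster
f([(417,434)],91);f([(422,436)],3)      # cup, mat
f([(614.5,460)],94);f([(548,392),(670,404),(660,524),(541,514)],3)
w=px("top",(np.array([(440,224),(632,241)])+.5)/2.8-.5+np.array([140,150]),[63]*2);print(w.mean(0))
from rig import sign_off
print(r.sense()["contact_force"])
```

```text
[[483.4, 299.6, 60.0]]
[[482.5, 299.8, 10.0]]
[[478.2, 59.5, 91.0]]
[[476.9, 60.4, 3.0]]
[[463.3, -75.8, 94.0]]
[[511.3, -32.1, 3.0], [504.2, -122.7, 3.0], [415.6, -116.5, 3.0], [421.4, -28.6, 3.0]]
[622.45321414 -19.86651693  63.        ]
[ 0.08129516  1.15178751 -0.57811718]
```

```bash
python3 -c "
from rig import sign_off
print(sign_off())"
```

```text
the job is handed in; nothing more can be done
None
```

The job is done in the order asked and handed in at about 51 s on the robot's clock, against the 141 s limit.

I moved the jar and then the cup onto the tray and pulled the drawer to its stop, where the force rose and the tool no longer moved. The green tin went from the drawer to the coaster. I then pushed the drawer shut and put the cup and jar back on their mats.

Last checks from the top camera:

| Item | Target | Offset or position |
|---|---|---|
| Green tin | middle of coaster | about 1 mm off |
| Cup | middle of red mat | about 1.6 mm off |
| Jar | middle of cork mat | under 1 mm off |
| Drawer handle | x ≈ 622 mm when shut | x = 622.5 mm |

- **Uprightness:** the tin, cup and jar look upright in the last pictures. The side view of the cup and jar was blocked by the arm, so for those two I relied on the top and wrist views.
- **Yellow tin:** it stood in the drawer in the last view before closing. I could not see it once the drawer was shut.
- **Contact heights:** when I first set the cup and jar down they touched about 3 mm higher than I had reckoned. Back on the mats the cup touched about 3 mm lower than reckoned. I worked from the measured force in each case, with at most about 22 N while setting things down.

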